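Put the testing machine's fixtures back on their mats

ROBOT

A 7-joint arm with a two-finger parallel gripper is mounted at the origin on the work surface. World frame = base frame: x ahead of the robot, y to its left, z up, the work surface at z = 0. Lengths are in m, angles in rad, forces in N, time in s.
With the tool pointing down it reaches from about 0.425 to 0.95 m from the base axis. Payload 4.7 kg.
Tool frame: the origin (TCP) lies at the very end of the fingers, on their centre line; the grasp point (between the pads) lies grip_depth behind it (grip_depth is the distance from the TCP to the grasp point, in m); y points along the fingers, x is the direction in which the jaws open and shut, and the axes are right-handed (so a half turn about y gives the same grasp; the last joint's range is limited). The gripper opens to 85 mm and grips with 20 to 120 N. Pads are 22 mm wide; open, the fingers measure 114 mm over their backs; the gripper's body (76 mm by 85 mm) begins 54 mm behind the grasp point. The pads swing forward as they close: fully open they stand 13 mm farther back than shut.
Start: joints at [1.293, 0.469, -0.049, 1.532, 0.024, 1.141, -0.082], TCP at [0.166, -0.654, 0.231] pointing down, gripper open.
Joint ranges: [-2.59, 2.59], [-0.33, 1.99], [-1.39, 1.29], [0.1, 2.45], [-1.04, 4.18], [0.21, 1.99], [-2.66, 2.66]. Speed limits (rad/s): [2.57, 2.57, 3.14, 3.14, 3.14, 3.14, 3.14].

INTERFACE

Orientations are given as [roll, pitch, yaw] about the fixed x, y, z axes, in that order (R = Rz(yaw) Ry(pitch) Rx(roll)).
In Python, from rig import * gives the robot as it stands.
- The arm moves only by the shell command python3 -m crank 'ROWS' [FORCE]. ROWS is JSON, one flat list of numbers, 5 for each row, row after row: the shift along the tool's x, y, z in m, then the turn about the tool's y in degrees, then the closure, from -1 (fully open) to 1 (shut). A call has exactly 5 rows; each row is the pose to reach, as a shift and turn from the pose commanded when the call began, along the tool's axes at that moment; what a row does not reach only later rows make up. A row lasts 1/12 s, in which the tool goes at most 41.7 mm and 7.16 degrees, less where a joint would pass 70% of its speed; a pose out of reach is approached as far as the arm can. A call with a gripper value outside its range is refused whole. The fingers move at their own pace and stop on an object; FORCE is the grip in N (left out, the last holds). Time passes only in rows, so rows that repeat a pose let the fingers close, or fill a call up. It gives the time, the measured TCP pose, the force and the opening at its end, in the units of the state.
- read_state(): the state, without advancing time (a new reading comes with each control period).
- read_camera(name): name is "side" or "top"; returns (picture, depth): 400x640x3 uint8, red, green, blue; 400x640 float32, m along the optical axis (not along the pixel's ray), 0 where there is no reading.
- camera_info(name): a dict with "vfov" (degrees; the focal length in pixels is half the picture's height over the tangent of half this angle, whatever the lens; pixels are square), "cx", "cy" (the principal point, pixels), "rvec" (rotation vector, rad) and "tvec" (3), from world to camera coordinates, as OpenCV has them. Camera axes: x right, y down, z forward; pixel columns grow to the right and rows downward; lengths in m; the calibration is good to about 2 mm. A picture is of the moment at which its call begins. camera_info takes no time and is no camera call.
- close_job(): hands the job in, once; it reports no verdict.
The state is a dict: "time_s": time; "joint_positions": joint angles; "qd": joint speeds; "joint_torque": joint torques, N m; "ee_pos": TCP position; "tool_rot": TCP orientation; "ft_force": force on the tool from outside, world axes, zero at the start; "torque": the same for the moment, N m; "finger_gap": opening from 0.0 (shut) to 1.0 (fully open).
Only numpy, scipy, OpenCV 4.12 (cv2) and the standard library are available. Lean on these libraries where they do the work, as an engineer would, in place of code of your own. Each camera call takes 0.05 s, during which the arm holds its last target.

TASK

Tidy up the materials tester's fixtures: stand each of the four (round platen, square platen, blue bending support, red cross head) upright on the black mat whose white outline has its shape, centred and turned so that it lies inside the outline. Set each one down rather than dropping it, and do not shift the load cell standing among them.

Things in the scene. Friction and masses are not known exactly. Their poses are not given: they have to be found in the camera images.
- round_platen: Round compression platen of dark steel: disc 60 mm in diameter, 14 mm thick, with a round upright stem 24 mm in diameter rising from the middle to 65 mm above the underside. Loose, about 0.4 kg, stands on its flat underside. Origin: centre of the underside, straight below the stem; z up. Take it by the stem.
- square_platen: Square compression platen of brass: plate 52 x 52 mm, 14 mm thick, sides parallel to its x and y axes, with a square upright stem 22 x 22 mm (sides parallel to its x and y axes) rising from the middle to 65 mm above the underside. Loose, about 0.4 kg, stands on its flat underside. Origin: centre of the underside, straight below the stem; z up. Take it by the stem.
- bend_support: Bending support, blue: bar 80 mm long (along its x) and 26 mm wide (along y), 14 mm thick, with a steel roller lying across each end (10 mm thick, tops 24 mm above the underside, 33 mm from the middle), and a square upright stem 22 x 22 mm (sides parallel to its x and y axes) rising from the middle to 65 mm above the underside. Loose, about 0.4 kg, stands on its flat underside. Origin: centre of the underside, straight below the stem; z up. Take it by the stem.
- cross_head: Cross-shaped clamping head, red: two crossed bars, each 72 mm long and 20 mm wide, 14 mm thick, along its x and y axes, with a square upright stem 22 x 22 mm (sides parallel to its x and y axes) rising from the middle to 65 mm above the underside. Loose, about 0.4 kg, stands on its flat underside. Origin: centre of the underside, straight below the stem; z up. Take it by the stem.
- round_mat: Black rubber mat 110 x 110 mm, 4 mm thick, fixed to the table, with a white filled outline in its middle: a disc 76 mm in diameter, for the round platen. The outline is 8 mm larger all round than the fixture that belongs on it. Origin: centre of the mat's underside (the mat's top is at z = +4 mm), right below the outline's centre; x and y parallel to the mat's sides, z up.
- square_mat: Black rubber mat 110 x 110 mm, 4 mm thick, fixed to the table, with a white filled outline in its middle: a square of 68 mm, sides parallel to the mat's, for the square platen. The outline is 8 mm larger all round than the fixture that belongs on it. Origin: centre of the mat's underside (the mat's top is at z = +4 mm), right below the outline's centre; x and y parallel to the mat's sides, z up.
- bar_mat: Black rubber mat 110 x 110 mm, 4 mm thick, fixed to the table, with a white filled outline in its middle: a bar 96 mm long along the mat's x and 42 mm wide along its y, for the bending support (either way round). The outline is 8 mm larger all round than the fixture that belongs on it. Origin: centre of the mat's underside (the mat's top is at z = +4 mm), right below the outline's centre; x and y parallel to the mat's sides, z up.
- cross_mat: Black rubber mat 110 x 110 mm, 4 mm thick, fixed to the table, with a white filled outline in its middle: a cross 88 mm across with arms 36 mm wide, arms along the mat's x and y, for the cross-shaped head. The outline is 8 mm larger all round than the fixture that belongs on it. Origin: centre of the mat's underside (the mat's top is at z = +4 mm), right below the outline's centre; x and y parallel to the mat's sides, z up.
- load_cell: Load cell, delicate, to be left alone: low green drum with an aluminium band round its side, 68 mm in diameter, 30 mm high, no stem, with a dark plug socket sticking out 12 mm on its -x side. Loose, 0.7 kg. Origin: centre of the underside; z up.
Things that resemble listed ones, but are neither listed nor needed, are in the scene too. There is more than one size of the cross_head; the job needs the largest. What is shaped like the square_mat but purple is not meant.

How it is judged:
By the outcome, as a careful person would: the job done as asked, in the order asked, and still so for the second after the job is handed in, with the robot touching nothing.
It also fails if it takes over 102 s, if anything falls off the work surface, if the arm or the gripper's body presses on something with over 40 N, if the wrist force passes 120 N, or if a joint passes its speed limit or range.

## Working session

There is one attempt and no reset: what is moved stays moved. The work goes in short steps, Python scripts to look and compute and a shell command to move; the robot and the scene stay as the last step left them, time stands still between calls to the robot, and variables do not carry over. Pictures are saved under pics/ and viewed, and the job is handed in when it is done.

```bash
mkdir -p pics; ls; python3 - <<'E'
from rig import *
import cv2, numpy as np
s=read_state();print({k:np.round(v,3).tolist() if not isinstance(v,str) else v for k,v in s.items()})
for n in ("top","side"):
    p,d=read_camera(n);cv2.imwrite(f"pics/{n}0.png",p[:,:,::-1]);np.savez(f"{n}0.npz",p=p,d=d);print(n,camera_info(n),d.min(),d.max())
E
```

```text
pics
{'time_s': 0.0, 'joint_positions': [1.293, 0.469, -0.049, 1.534, 0.024, 1.141, -0.082], 'qd': [-0.002, 0.001, -0.0, 0.0, -0.001, -0.001, 0.001], 'joint_torque': [0.001, -51.031, -0.047, -23.772, 0.011, 0.008, 0.0], 'ee_pos': [0.166, -0.654, 0.23], 'tool_rot': [-1.571, 0.002, -1.322], 'ft_force': [-0.01, 0.562, -0.743], 'torque': [0.018, -0.041, 0.035], 'finger_gap': 0.999}
top {'vfov': 47.306050579120615, 'cx': 314.0577125279938, 'cy': 207.01645364692837, 'rvec': array([ 2.14898194, -2.09638643,  0.2192064 ]), 'tvec': array([-0.01909189,  0.42606439,  1.14625899])} 0.0 2.2318168
side {'vfov': 43.09773693746582, 'cx': 316.79412361835114, 'cy': 192.101040262423, 'rvec': array([ 0.3985435 , -2.6425367 ,  1.40209306]), 'tvec': array([0.43097516, 0.0896579 , 1.39235641])} 0.0 3.607865
```

View pics/top0.png

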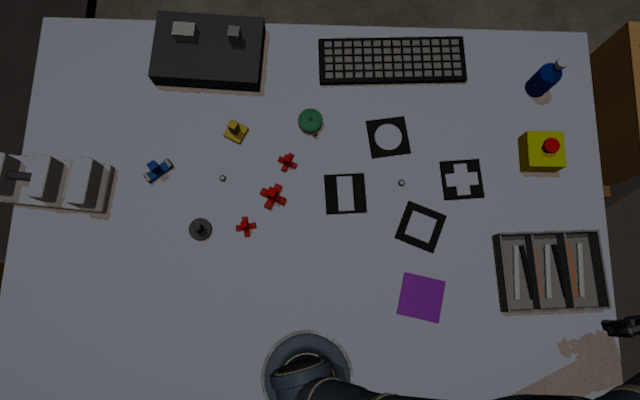

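View pics/side0.png

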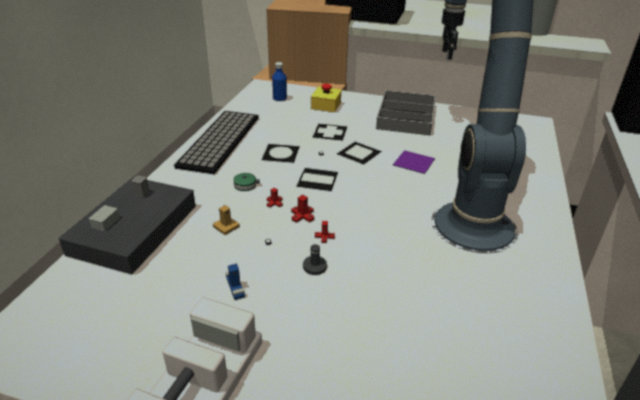

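```bash
cat > h.py <<'E'
from rig import *
import cv2, numpy as np
def cam(n):
    c=camera_info(n);f=200/np.tan(np.radians(c['vfov'])/2)
    K=np.array([[f,0,c['cx']],[0,f,c['cy']],[0,0,1.]]);R=cv2.Rodrigues(np.array(c['rvec'],float))[0];t=np.array(c['tvec'],float)
    return K,R,t
def ray(n,uv,z):
    K,R,t=cam(n);uv=np.atleast_2d(uv).astype(float)
    d=np.c_[uv,np.ones(len(uv))]@np.linalg.inv(K).T@R;o=-R.T@t
    return o+d*((z-o[2])/d[:,2])[:,None]
def cloud(n,d):
    K,R,t=cam(n);v,u=np.mgrid[:400,:640]
    p=np.stack([u,v,np.ones_like(u)],-1)@np.linalg.inv(K).T*d[...,None]
    return (p-t)@R
def proj(n,P):
    K,R,t=cam(n);q=(np.atleast_2d(P)@R.T+t)@K.T
    return q[:,:2]/q[:,2:]
E
python3 - <<'E'
from h import *
for n in ("top","side"):
    z=np.load(n+"0.npz");P=cloud(n,z['d']);K,R,t=cam(n);print(n,"cam",-R.T@t,"base px",proj(n,[0,0,0]))
    if n=="top":
        for v,u in [(60,120),(270,250),(330,450),(110,500),(150,80),(197,273),(178,345),(178,365)]: print((u,v),P[v,u].round(4))
    else:
        for v,u in [(150,450),(300,400),(120,280),(380,300),(160,230)]: print((u,v),P[v,u].round(4))
z=np.load("top0.npz");c=z['p'][95:245,130:290,::-1];cv2.imwrite("pics/c1.png",cv2.resize(c,None,fx=4.9,fy=4,interpolation=cv2.INTER_CUBIC)[:600,:784])
cv2.imwrite("pics/c1.png",cv2.resize(c,None,fx=4,fy=4,interpolation=cv2.INTER_CUBIC))
c=z['p'][95:245,290:490,::-1];cv2.imwrite("pics/c2.png",cv2.resize(c,None,fx=4,fy=4,interpolation=cv2.INTER_CUBIC))
E
```

```text
top cam [1.94932283e-01 2.95065461e-04 1.20739652e+00] base px [[306.45217156 376.74562382]]
(120, 60) [ 0.8511  0.5583 -0.0033]
(250, 270) [ 0.2625  0.1556 -0.0047]
(450, 330) [ 0.1215 -0.3674 -0.0064]
(500, 110) [ 0.7289 -0.529  -0.0017]
(80, 150) [ 0.5783  0.6387 -0.0021]
(273, 197) [0.4458 0.0975 0.0624]
(345, 178) [ 0.517  -0.0913  0.0029]
(365, 178) [ 0.5182 -0.1457  0.0037]
side cam [0.10760031 1.18183697 0.85095126] base px [[473.55908669 224.71363185]]
(450, 150) [ 0.095 -0.414 -0.004]
(400, 300) [ 0.1494  0.3382 -0.0027]
(280, 120) [ 0.7282 -0.4429 -0.0014]
(300, 380) [ 0.3019  0.6061 -0.0032]
(230, 160) [ 0.7815 -0.113  -0.0008]
```

View pics/c1.png

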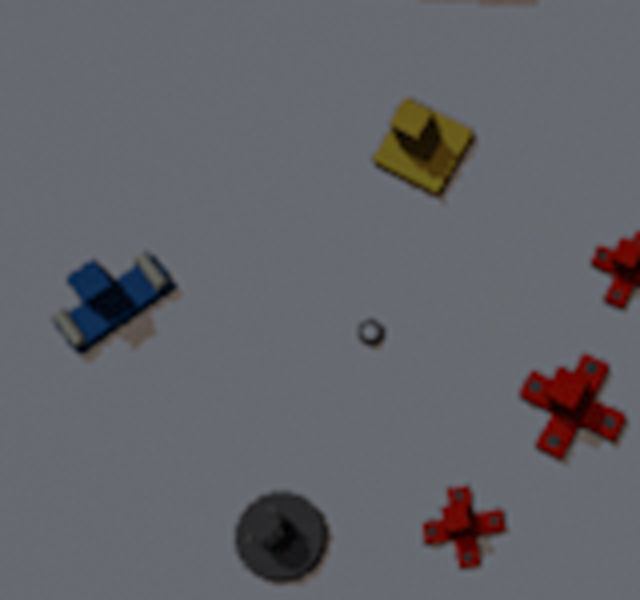

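View pics/c2.png

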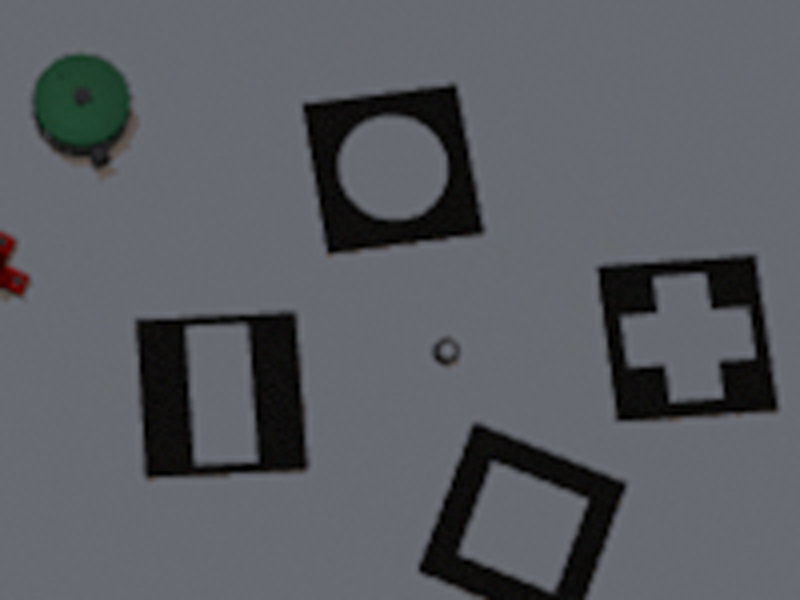

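The things that could be mistaken for the ones I want are:
- Red crosses at (273,197), (287,162) and (246,227). I want (273,197), the biggest.
- Square mats: white-outlined at (421,226) and purple at (421,298). I want (421,226).
- Small chrome knobs at (222,178) and (402,183), which aren't fixtures.

The crop confirms these choices. It also shows the bar mat at (345,194), the round mat at (388,137), the cross mat at (461,180) and the load cell at (310,121). Next I'll measure them.

```bash
cat > meas.py <<'E'
from h import *
def fixture(n,p,d,seed,r=30):
    """stem-top centroid (z .065) via depth, plate points via depth"""
    P=cloud(n,d);v,u=np.mgrid[:400,:640];near=(abs(u-seed[0])<r)&(abs(v-seed[1])<r)&(d>0)
    top=near&(P[...,2]>.055)&(P[...,2]<.075)
    pl=near&(P[...,2]>.006)&(P[...,2]<.055)
    return top,pl,P
E
python3 - <<'E'
from meas import *
z=np.load("top0.npz");p,d=z['p'],z['d']
hsv=cv2.cvtColor(p,cv2.COLOR_RGB2HSV)
for name,s in dict(round=(200,229),square=(236,132),bend=(158,170),cross=(273,197),s1=(287,162),s2=(246,227)).items():
    top,pl,P=fixture("top",p,d,s,20)
    vu=np.argwhere(top);T=ray("top",vu[:,::-1],.065)[:,:2]
    print(name,len(vu),"stemtop",T.mean(0).round(4) if len(vu) else None,"z",P[top][:,2].mean().round(4) if len(vu) else None, end=' ')
    if len(vu)>4:
        r=cv2.minAreaRect(T.astype(np.float32));print("rect",np.round(r[0],4),np.round(r[1],4),round(r[2],1),end=' ')
    q=P[...,2];sel=pl&(q<.018);Q=ray("top",np.argwhere(sel)[:,::-1],.014)[:,:2]
    r=cv2.minAreaRect(Q.astype(np.float32));print("plate",len(Q),np.round(r[0],4),np.round(r[1],4),round(r[2],1))
black=(p.max(-1)<45).astype(np.uint8)
print("matlevels",p[178,330],p[178,345],p[100,250])
for name,s in dict(round=(388,137),square=(421,226),bar=(345,194),cross=(461,180)).items():
    m=np.zeros_like(black);m[s[1]-28:s[1]+28,s[0]-28:s[0]+28]=1;m&=black
    cs,_=cv2.findContours(m,cv2.RETR_CCOMP,cv2.CHAIN_APPROX_NONE);c=max(cs,key=cv2.contourArea)
    Q=ray("top",c[:,0],.004)[:,:2];r=cv2.minAreaRect(Q.astype(np.float32));print("mat",name,np.round(r[0],4),np.round(r[1],4),round(r[2],2))
g=cv2.inRange(hsv,(60,80,20),(90,255,255));ys,xs=np.nonzero(g);print("cell",ray("top",[[xs.mean(),ys.mean()]],.03),len(xs))
E
```

```text
round 75 stemtop [0.365  0.2899] z 0.0624 rect [0.3651 0.2902] [0.0234 0.022 ] 77.4 plate 294 [0.3653 0.2899] [0.058  0.0579] 29.0
square 73 stemtop [0.6373 0.2113] z 0.0621 rect [0.637  0.2113] [0.0229 0.0233] 67.7 plate 220 [0.6375 0.2112] [0.0525 0.052 ] 64.0
bend 80 stemtop [0.5201 0.4117] z 0.0614 rect [0.5193 0.4115] [0.0258 0.0224] 37.7 plate 180 [0.5198 0.4117] [0.0299 0.0797] 37.6
cross 78 stemtop [0.4579 0.1009] z 0.0627 rect [0.458  0.1012] [0.022  0.0225] 66.2 plate 247 [0.4579 0.1017] [0.0608 0.0625] 19.0
s1 0 stemtop None z None plate 113 [0.5545 0.0668] [0.0429 0.0446] 26.4
s2 0 stemtop None z None plate 133 [0.369  0.1636] [0.0856 0.0432] 51.0
matlevels [15 17 14] [103 106 113] [103 105 112]
mat round [ 0.6381 -0.2086] [0.1083 0.1081] 9.27
mat square [ 0.3884 -0.2938] [0.1079 0.1076] 68.97
mat bar [ 0.4741 -0.0913] [0.1083 0.1075] 4.77
mat cross [ 0.522  -0.4089] [0.1078 0.1088] 5.64
cell [[0.67086387 0.0082672  0.03      ]] 417
```

```bash
cat > go.py <<'E'
import sys
from rig import *
import numpy as np
s=read_state();p=np.array(s['ee_pos']);yaw=s['tool_rot'][2]
a=[float(v) for v in sys.argv[1:]]
for i in range(0,len(a),4):
    x,y,z,w=a[i:i+4];d=np.array([x,y,z])-p;c,sn=np.cos(yaw),np.sin(yaw)
    t=[c*d[0]+sn*d[1],-d[2],-sn*d[0]+c*d[1]]
    dw=(np.degrees(yaw)-w+180)%360-180
    print("shift",np.round(t,4),"turn",round(dw,2),"rows",max(np.linalg.norm(t)/.0417,abs(dw)/7.16).round(2))
    p=np.array([x,y,z]);yaw=np.radians(w)
E
python3 -c "
from rig import *
import rig
print(grip_depth)
print([k for k in dir(rig) if k[0]!='_'])"
python3 go.py .5 -.46 .2 -43 .6 -.2 .18 -8 .52 .1 .15 27 .365 .29 .13 38.5
```

```text
0.0187
['MotionError', 'camera_info', 'close_job', 'grip_depth', 'read_camera', 'read_state']
shift [-0.1055  0.0304  0.3713] turn -32.75 rows 9.29
shift [-0.1042  0.02    0.2584] turn -35.0 rows 6.7
shift [-0.121   0.03    0.2859] turn -35.0 rows 7.48
shift [-0.0518  0.02    0.2397] turn -11.5 rows 5.9
```

```bash
python3 -m crank '[-0.01,0.004,0.038,-3,-1, -0.02,0.007,0.076,-6,-1, -0.03,0.01,0.114,-9,-1, -0.04,0.013,0.152,-12,-1, -0.053,0.016,0.188,-15,-1]' 60; python3 go.py .5 -.46 .2 -43
```

```text
time_s: 0.52
ee_pos: [0.3371, -0.5554, 0.2147]
tool_rot: [-1.571, 0.0, -1.057]
ft_force: [0.2, -0.2, -0.7]
finger_gap: 0.999
shift [-0.0031  0.0147  0.1887] turn -17.59 rows 4.54
```

```bash
python3 -m crank '[-0.001,0.003,0.038,-3.5,-1, -0.001,0.006,0.076,-7,-1, -0.002,0.009,0.114,-10.5,-1, -0.002,0.012,0.152,-14,-1, -0.003,0.015,0.188,-17.5,-1]'; python3 go.py .59 -.27 .2 -20 .57 -.07 .17 5 .47 .12 .15 25 .365 .29 .13 38.5
```

```text
time_s: 0.93
ee_pos: [0.4995, -0.4605, 0.1998]
tool_rot: [-1.571, 0.001, -0.751]
ft_force: [0.7, -1.1, 0.3]
finger_gap: 1.001
shift [-6.39e-02 -2.00e-04  2.01e-01] turn -23.04 rows 5.06
shift [-0.0872  0.03    0.1811] turn -25.0 rows 4.87
shift [-0.0831  0.02    0.198 ] turn -20.0 rows 5.17
shift [-0.0233  0.02    0.1984] turn -13.5 rows 4.82
```

```bash
python3 -m crank '[-0.012,0,0.039,-5,-1, -0.024,0,0.078,-10,-1, -0.036,0,0.116,-15,-1, -0.048,0,0.154,-20,-1, -0.06,0,0.193,-23,-1]'; python3 go.py .57 -.07 .17 5 .47 .12 .15 25 .365 .29 .13 38.5
```

```text
time_s: 1.35
ee_pos: [0.5866, -0.2788, 0.1999]
tool_rot: [-1.571, 0.001, -0.35]
ft_force: [0.5, 0.6, 0.4]
finger_gap: 1.002
shift [-0.0872  0.0299  0.1904] turn -25.06 rows 5.07
shift [-0.0831  0.02    0.198 ] turn -20.0 rows 5.17
shift [-0.0233  0.02    0.1984] turn -13.5 rows 4.82
```

```bash
python3 -m crank '[-0.017,0.006,0.037,-5,-1, -0.034,0.012,0.074,-10,-1, -0.051,0.018,0.111,-15,-1, -0.068,0.024,0.148,-20,-1, -0.085,0.03,0.185,-25,-1]'; python3 go.py .47 .12 .15 25 .365 .29 .13 38.5
```

```text
time_s: 1.77
ee_pos: [0.5699, -0.0757, 0.1698]
tool_rot: [-1.571, 0.001, 0.087]
ft_force: [1.4, -0.2, -0.5]
finger_gap: 1.001
shift [-0.0825  0.0198  0.2036] turn -20.01 rows 5.29
shift [-0.0233  0.02    0.1984] turn -13.5 rows 4.82
```

```bash
python3 -m crank '[-0.016,0.004,0.038,-4,-1, -0.032,0.008,0.076,-8,-1, -0.048,0.012,0.114,-12,-1, -0.064,0.016,0.152,-16,-1, -0.08,0.02,0.19,-20,-1]'; python3 go.py  .365 .29 .13 38.5
```

```text
time_s: 2.18
ee_pos: [0.4739, 0.1066, 0.15]
tool_rot: [-1.571, 0.0, 0.435]
ft_force: [0.9, 0.9, 0.3]
finger_gap: 0.998
shift [-0.0214  0.02    0.2122] turn -13.57 rows 5.14
```

```bash
python3 -m crank '[-0.005,0.004,0.041,-3,-1, -0.009,0.008,0.081,-6,-1, -0.013,0.012,0.121,-9,-1, -0.017,0.016,0.161,-12,-1, -0.021,0.02,0.201,-13.5,-1]'; python3 go.py  .365 .29 .13 38.5  .365 .29 .032 38.5
```

```text
time_s: 2.6
ee_pos: [0.3708, 0.2801, 0.13]
tool_rot: [-1.571, 0.0, 0.669]
ft_force: [0.4, 0.8, 0.5]
finger_gap: 1.001
shift [0.0016 0.     0.0114] turn -0.15 rows 0.28
shift [0.    0.098 0.   ] turn 0.0 rows 2.35
```

```bash
python3 -m crank '[0.002,0,0.011,0,-1, 0.002,0.03,0.011,0,-1, 0.002,0.06,0.011,0,-1, 0.002,0.085,0.011,0,-1, 0.002,0.098,0.011,0,-1]'; python3 go.py .365 .29 .032 38.5
python3 - <<'E'
from h import *
p,d=read_camera("side");cv2.imwrite("pics/g1s.png",cv2.resize(p[180:330,220:400,::-1],None,fx=4,fy=4,interpolation=cv2.INTER_CUBIC))
E
```

```text
time_s: 3.02
ee_pos: [0.3653, 0.2876, 0.0295]
tool_rot: [-1.571, 0.005, 0.668]
ft_force: [-0.6, 0.1, -0.2]
finger_gap: 1.004
shift [ 0.0012 -0.0025  0.0021] turn -0.21 rows 0.08
```

View pics/g1s.png

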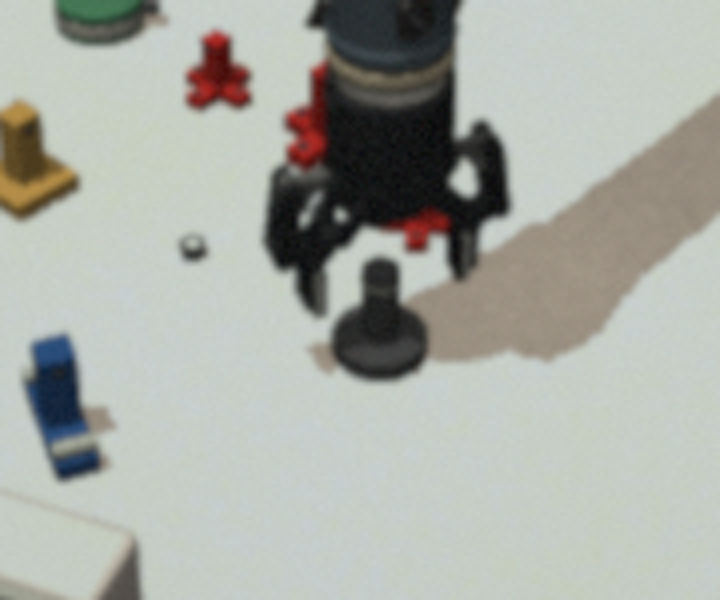

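The stem, at crop (380,290), sits between the open fingers at (318,290) and (462,260). I'm closing the gripper.

```bash
python3 -m crank '[0.001,-0.002,0.002,0,-0.5, 0.001,-0.002,0.002,0,0, 0.001,-0.002,0.002,0,1, 0.001,-0.002,0.002,0,1, 0.001,-0.002,0.002,0,1]' 60; python3 -m crank '[0,0,0,0,1, 0,0,0,0,1, 0,-0.003,0,0,1, 0,-0.008,0,0,1, 0,-0.015,0,0,1]'; python3 go.py .365 .29 .135 38.5 .55 .15 .16 14 .6 -.05 .17 -5 .638 -.2086 .14 -18
```

```text
time_s: 3.48
ee_pos: [0.3673, 0.2917, 0.0353]
tool_rot: [-1.571, -0.003, 0.667]
ft_force: [3.8, 1.4, 4.4]
finger_gap: 0.301
time_s: 3.9
ee_pos: [0.3653, 0.2899, 0.0489]
tool_rot: [-1.571, 0.003, 0.668]
ft_force: [-0.2, -1.3, -4.0]
finger_gap: 0.261
shift [-0.0002 -0.0861  0.0003] turn -0.25 rows 2.07
shift [ 0.0576 -0.025  -0.2247] turn 24.5 rows 5.6
shift [ 1.000e-04 -1.000e-02 -2.062e-01] turn 19.0 rows 4.95
shift [ 0.0517  0.03   -0.1547] turn 13.0 rows 3.98
```

```bash
python3 -m crank '[0,-0.03,0,0,1, 0,-0.06,0,0,1, 0,-0.09,0,0,1, 0.01,-0.1,-0.035,4,1, 0.02,-0.105,-0.07,8,1]'; python3 go.py .55 .13 .16 14 .61 -.05 .17 -5 .638 -.2086 .14 -18
```

```text
time_s: 4.32
ee_pos: [0.4253, 0.2502, 0.1573]
tool_rot: [-1.571, -0.004, 0.531]
ft_force: [1.1, -0.2, -4.0]
finger_gap: 0.262
shift [ 0.0467 -0.0027 -0.1668] turn 16.41 rows 4.15
shift [ 0.0147 -0.01   -0.1892] turn 19.0 rows 4.56
shift [ 0.0417  0.03   -0.1556] turn 13.0 rows 3.93
```

```bash
python3 -m crank '[0.009,0,-0.034,3,1, 0.018,0,-0.067,6,1, 0.028,0,-0.1,10,1, 0.037,0,-0.134,13,1, 0.047,0,-0.167,16.4,1]'; python3 go.py .61 -.05 .17 -5 .638 -.2086 .14 -18
```

```text
time_s: 4.73
ee_pos: [0.5501, 0.126, 0.1541]
tool_rot: [-1.571, 0.002, 0.239]
ft_force: [0.3, 0.1, -4.1]
finger_gap: 0.262
shift [ 0.0165 -0.0159 -0.1852] turn 18.69 rows 4.47
shift [ 0.0417  0.03   -0.1556] turn 13.0 rows 3.93
```

```bash
python3 -m crank '[0.003,-0.002,-0.038,4,1, 0.006,-0.004,-0.076,8,1, 0.009,-0.006,-0.114,12,1, 0.012,-0.008,-0.152,16,1, 0.015,-0.01,-0.189,19,1]'; python3 go.py  .638 -.2086 .14 -18
```

```text
time_s: 5.15
ee_pos: [0.6092, -0.054, 0.1641]
tool_rot: [-1.571, 0.002, -0.093]
ft_force: [0.9, -0.2, -3.9]
finger_gap: 0.256
shift [ 0.043   0.0241 -0.1512] turn 12.67 rows 3.81
```

```bash
python3 -m crank '[0.009,0.005,-0.034,3,1, 0.02,0.01,-0.07,6,1, 0.03,0.015,-0.105,9,1, 0.038,0.02,-0.135,11,1, 0.043,0.024,-0.151,12.7,1]'; python3 go.py  .638 -.2086 .0385 -18
```

```text
time_s: 5.57
ee_pos: [0.6377, -0.2123, 0.1391]
tool_rot: [-1.574, 0.002, -0.319]
ft_force: [-0.3, -1.0, -4.1]
finger_gap: 0.264
shift [-0.0009  0.1006  0.0036] turn -0.27 rows 2.41
```

```bash
python3 -m crank '[0,0,0.001,0,1, 0,0.03,0.001,0,1, 0,0.06,0.001,0,1, 0,0.083,0.001,0,1, 0,0.09,0.001,0,1]'; python3 -m crank '[0,0,0,0,1, 0,0,0,0,1, 0,0,0,0,1, 0,0,0,0,1, 0,0,0,0,1]';python3 go.py  .638 -.2086 .038 -18
```

```text
time_s: 5.98
ee_pos: [0.6359, -0.2029, 0.0458]
tool_rot: [-1.57, 0.009, -0.31]
ft_force: [-0.8, 0.4, -5.1]
finger_gap: 0.264
time_s: 6.4
ee_pos: [0.6406, -0.2054, 0.0521]
tool_rot: [-1.571, -0.003, -0.311]
ft_force: [-0.3, 0.9, -3.3]
finger_gap: 0.264
shift [-0.0015  0.0141 -0.0039] turn 0.15 rows 0.35
```

```bash
python3 -m crank '[0,0,0,0,1, 0,0,0,0,1, 0,0,0,0,1, 0,0,0,0,1, 0,0,0,0,1]';python3 go.py  .638 -.2086 .038 -18
python3 - <<'E'
from h import *
for i in range(2): print(read_state()['ee_pos'])
for n,b in (("top",(90,190,340,440)),("side",(120,190,230,330))):
    p,d=read_camera(n);c=p[b[0]:b[1],b[2]:b[3],::-1];cv2.imwrite(f"pics/r1{n}.png",cv2.resize(c,None,fx=5,fy=5,interpolation=cv2.INTER_CUBIC))
E
```

```text
time_s: 6.82
ee_pos: [0.6395, -0.2053, 0.0503]
tool_rot: [-1.571, -0.0, -0.311]
ft_force: [-0.5, 0.1, -4.4]
finger_gap: 0.262
shift [-0.0005  0.0123 -0.0036] turn 0.15 rows 0.31
[ 0.63954461 -0.20527458  0.05031809]
[ 0.63954461 -0.20527458  0.05031809]
```

View pics/r1top.png

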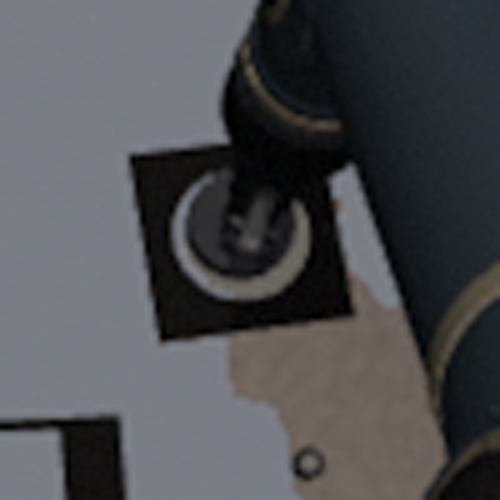

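View pics/r1side.png

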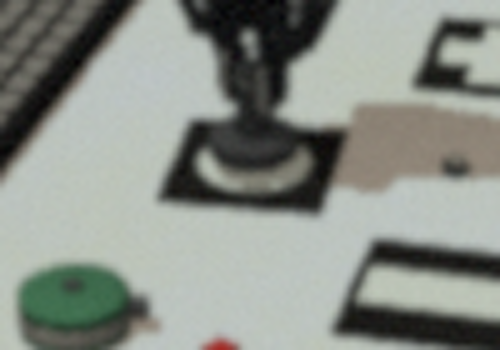

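The platen hangs about 12 mm above the disc outline. In the top crop it is centred near (240,225) and the outline near (243,235). I'll shift it about 3.5 mm and lower it slowly.

```bash
python3 -m crank '[0,0.002,-0.0035,0,1, 0,0.004,-0.0035,0,1, 0,0.006,-0.0035,0,1, 0,0.008,-0.0035,0,1, 0,0.01,-0.0035,0,1]';python3 -m crank '[0,0,0,0,1, 0,0.001,0,0,1, 0,0.001,0,0,1, 0,0.002,0,0,1, 0,0.002,0,0,1]';python3 go.py  .638 -.2086 .038 -18
```

```text
time_s: 7.33
ee_pos: [0.6384, -0.2085, 0.0399]
tool_rot: [-1.571, 0.0, -0.311]
ft_force: [0.4, 0.2, -4.0]
finger_gap: 0.262
time_s: 7.75
ee_pos: [0.6387, -0.2085, 0.0395]
tool_rot: [-1.571, -0.0, -0.311]
ft_force: [-2.0, 0.8, 3.7]
finger_gap: 0.259
shift [-0.0006  0.0015 -0.0003] turn 0.15 rows 0.04
```

It's in contact: the force went from -4 to +3.7 N. I'll release and go straight up.

```bash
python3 -m crank '[0,0,0,0,0, 0,0,0,0,-1, 0,0,0,0,-1, 0,0,0,0,-1, 0,0,0,0,-1]';python3 -m crank '[0,-0.01,0,0,-1, 0,-0.04,0,0,-1, 0,-0.07,0,0,-1, 0,-0.1,0,0,-1, 0,-0.11,0,0,-1]';python3 go.py .62 -.04 .15 -22 .6375 .2113 .14 -26
```

```text
time_s: 8.17
ee_pos: [0.6387, -0.2086, 0.0384]
tool_rot: [-1.571, -0.001, -0.311]
ft_force: [-0.5, -0.0, 0.3]
finger_gap: 0.952
time_s: 8.58
ee_pos: [0.6413, -0.2088, 0.1543]
tool_rot: [-1.57, -0.009, -0.311]
ft_force: [0.7, -1.1, 0.5]
finger_gap: 0.999
shift [-0.0721  0.0043  0.1542] turn 4.16 rows 4.08
shift [-0.0779  0.01    0.2396] turn 4.0 rows 6.05
```

```bash
python3 -m crank '[-0.014,0,0.032,1,-1, -0.028,0,0.064,2,-1, -0.043,0,0.096,3,-1, -0.058,0,0.128,4,-1, -0.072,0.002,0.158,4.2,-1]';python3 go.py .6375 .2113 .14 -26
```

```text
time_s: 9.0
ee_pos: [0.6181, -0.034, 0.147]
tool_rot: [-1.57, -0.001, -0.385]
ft_force: [0.2, 0.9, -0.1]
finger_gap: 1.002
shift [-0.0741  0.007   0.2347] turn 3.94 rows 5.9
```

```bash
python3 -m crank '[-0.012,0,0.037,1,-1, -0.024,0,0.074,2,-1, -0.036,0,0.111,3,-1, -0.048,0,0.148,4,-1, -0.06,0.002,0.185,4,-1]';python3 go.py .6375 .2113 .14 -26
python3 - <<'E'
from h import *
p,d=read_camera("top");c=p[85:285,300:500,::-1];cv2.imwrite("pics/r2.png",cv2.resize(c,None,fx=3,fy=3,interpolation=cv2.INTER_CUBIC));np.savez("t2.npz",p=p,d=d)
from meas import *
top,pl,P=fixture("top",p,d,(388,137),25)
vu=np.argwhere(top);T=ray("top",vu[:,::-1],.069)[:,:2];r=cv2.minAreaRect(T.astype(np.float32));print(len(vu),T.mean(0),r)
Q=ray("top",np.argwhere(pl&(P[...,2]>.009)&(P[...,2]<.022))[:,::-1],.018)[:,:2];print(cv2.minAreaRect(Q.astype(np.float32)))
E
```

```text
time_s: 9.42
ee_pos: [0.6323, 0.1598, 0.145]
tool_rot: [-1.57, -0.001, -0.455]
ft_force: [0.1, 0.3, -0.4]
finger_gap: 0.998
shift [-0.0179  0.005   0.0486] turn -0.08 rows 1.25
73 [ 0.63272387 -0.20838209] ((0.6326145529747009, -0.20818684995174408), (0.022560326382517815, 0.025684496387839317), 46.87839126586914)
((0.6330560445785522, -0.20834457874298096), (0.059347428381443024, 0.05905761569738388), 58.9409294128418)
```

View pics/r2.png

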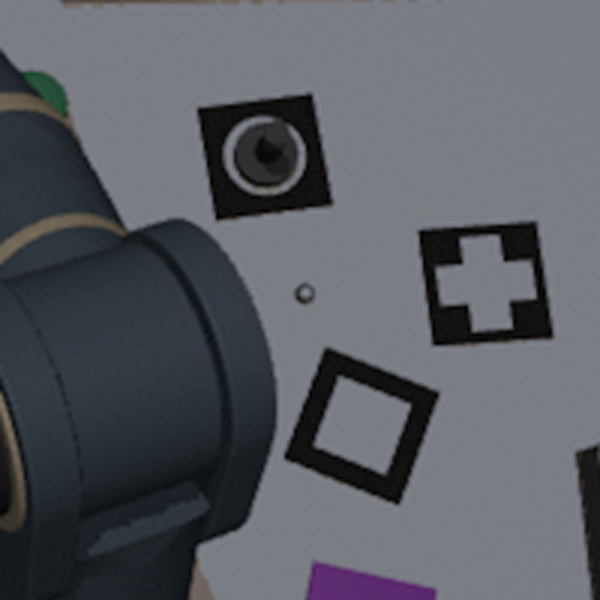

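```bash
python3 - <<'E'
from h import *
p,d=read_camera("side");c=p[135:175,250:310,::-1];cv2.imwrite("pics/r3.png",cv2.resize(c,None,fx=12,fy=12,interpolation=cv2.INTER_CUBIC));np.savez("s2.npz",p=p,d=d)
from meas import *
top,pl,P=fixture("side",p,d,(281,150),25)
for a,b,z in ((.055,.08,.069),(.009,.022,.018)):
    sel=pl|top;sel&=(P[...,2]>a)&(P[...,2]<b);X=P[sel];print(len(X),X.mean(0),X.min(0),X.max(0))
# mat black, original picture
p=np.load("side0.npz")['p'];m=(p.max(-1)<60).astype(np.uint8);k=np.zeros_like(m);k[138:168,258:304]=1;m&=k
c=max(cv2.findContours(m,cv2.RETR_CCOMP,cv2.CHAIN_APPROX_NONE)[0],key=cv2.contourArea);print(cv2.minAreaRect(ray("side",c[:,0],.004)[:,:2].astype(np.float32)))
p=np.load("t2.npz")['p'];m=(p.max(-1)<45).astype(np.uint8);k=np.zeros_like(m);k[109:165,360:416]=1;m&=k
c=max(cv2.findContours(m,cv2.RETR_CCOMP,cv2.CHAIN_APPROX_NONE)[0],key=cv2.contourArea);print(cv2.minAreaRect(ray("top",c[:,0],.004)[:,:2].astype(np.float32)))
E
```

```text
40 [ 0.63787475 -0.20164451  0.06352109] [ 0.62715125 -0.21895373  0.05556788] [ 0.64933592 -0.18761894  0.06964983]
123 [ 0.63535134 -0.19684634  0.01493903] [ 0.60877864 -0.23449025  0.00900205] [ 0.6683521  -0.1690425   0.02180391]
((0.6383281946182251, -0.20194154977798462), (0.10212806612253189, 0.09919565916061401), 9.235350608825684)
((0.6380112767219543, -0.20857976377010345), (0.10759038478136063, 0.10701493173837662), 9.135470390319824)
```

View pics/r3.png

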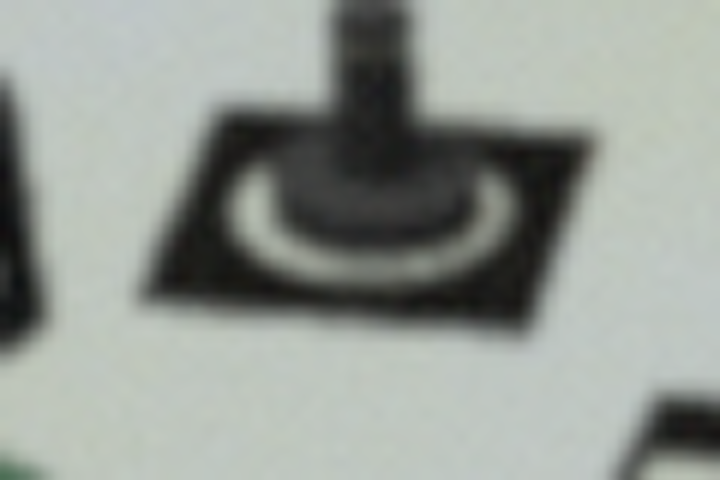

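```bash
python3 - <<'E'
from h import *
a=np.linspace(0,2*np.pi,60)
for n,f in (("top","t2"),("side","s2")):
    p=np.load(f+".npz")['p'];c=[.638,-.2086];b=proj(n,[c+[0.03]])[0].astype(int);o=b-[30,25];S=12
    im=cv2.resize(np.ascontiguousarray(p[o[1]:o[1]+48,o[0]:o[0]+60,::-1]),None,fx=S,fy=S,interpolation=cv2.INTER_CUBIC)
    im=cv2.convertScaleAbs(im,alpha=1.8 if n=="top" else 1.1)
    for r,z,col in ((.038,.004,(0,255,255)),(.03,.018,(0,255,0)),(.012,.069,(255,0,255))):
        q=proj(n,np.c_[c[0]+r*np.cos(a),c[1]+r*np.sin(a),0*a+z]);cv2.polylines(im,[((q-o+.5)*S).astype(int)],True,col,1)
    cv2.imwrite(f"pics/ov_{n}.png",im)
E
```

```text
(no output)
```

View pics/ov_top.png

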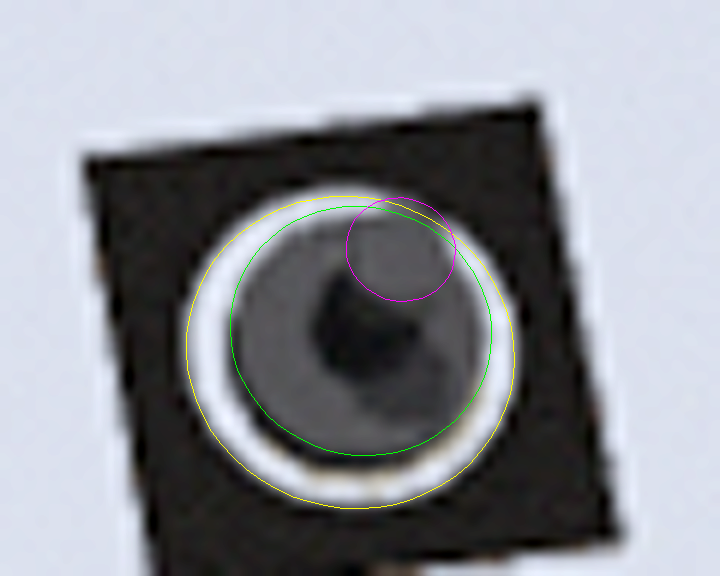

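View pics/ov_side.png

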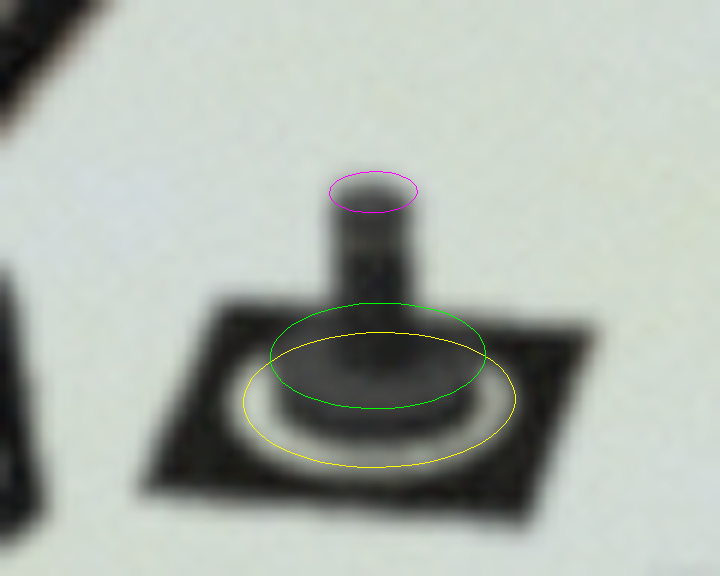

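The overlays show the round platen about 1–2 mm from the outline's centre: the front gap is about 7 mm against an ideal 8. My first estimate of -5 mm was biased by side-wall pixels. On to the square platen.

```bash
python3 -m crank '[-0.009,0.001,0.024,0,-1, -0.018,0.003,0.048,0,-1, -0.018,0.005,0.049,0,-1, -0.018,0.005,0.049,0,-1, -0.018,0.005,0.049,0,-1]';python3 go.py .6375 .2113 .034 -26
```

```text
time_s: 9.93
ee_pos: [0.6374, 0.209, 0.139]
tool_rot: [-1.572, -0.0, -0.455]
ft_force: [0.1, -0.4, -0.3]
finger_gap: 1.0
shift [-0.0009  0.105   0.0021] turn -0.05 rows 2.52
```

```bash
python3 -m crank '[-0.001,0.025,0.002,0,-1, -0.001,0.05,0.002,0,-1, -0.001,0.075,0.002,0,-1, -0.001,0.095,0.002,0,-1, -0.001,0.105,0.002,0,-1]';python3 -m crank '[0,0,0,0,-1, 0,0,0,0,-1, 0,0,0,0,-1, 0,0,0,0,-1, 0,0,0,0,-1]';python3 go.py .6375 .2113 .034 -26
```

```text
time_s: 10.35
ee_pos: [0.6363, 0.2089, 0.0315]
tool_rot: [-1.575, 0.002, -0.457]
ft_force: [-0.7, -0.5, -0.9]
finger_gap: 1.001
time_s: 10.77
ee_pos: [0.6384, 0.2123, 0.0358]
tool_rot: [-1.569, -0.002, -0.455]
ft_force: [0.8, 0.2, 0.5]
finger_gap: 1.003
shift [-0.0004  0.0018 -0.0013] turn -0.06 rows 0.05
```

```bash
python3 -m crank '[0,0.001,0,0,-0.5, 0,0.001,0,0,0, 0,0.001,0,0,1, 0,0.001,0,0,1, 0,0.001,0,0,1]';python3 -m crank '[0,0,0,0,1, 0,0,0,0,1, 0,0,0,0,1, 0,0,0,0,1, 0,-0.002,0,0,1]';python3 go.py .6375 .2113 .16 -26
python3 - <<'E'
from h import *
p,d=read_camera("side");cv2.imwrite("pics/g2s.png",cv2.resize(p[170:250,180:280,::-1],None,fx=6,fy=6,interpolation=cv2.INTER_CUBIC))
E
```

```text
time_s: 11.18
ee_pos: [0.6381, 0.2119, 0.0335]
tool_rot: [-1.57, -0.001, -0.454]
ft_force: [4.9, -2.3, 1.8]
finger_gap: 0.301
time_s: 11.6
ee_pos: [0.6365, 0.2116, 0.0344]
tool_rot: [-1.573, 0.002, -0.455]
ft_force: [0.4, -0.3, -4.0]
finger_gap: 0.248
shift [ 1.000e-03 -1.256e-01  1.000e-04] turn -0.07 rows 3.01
```

View pics/g2s.png

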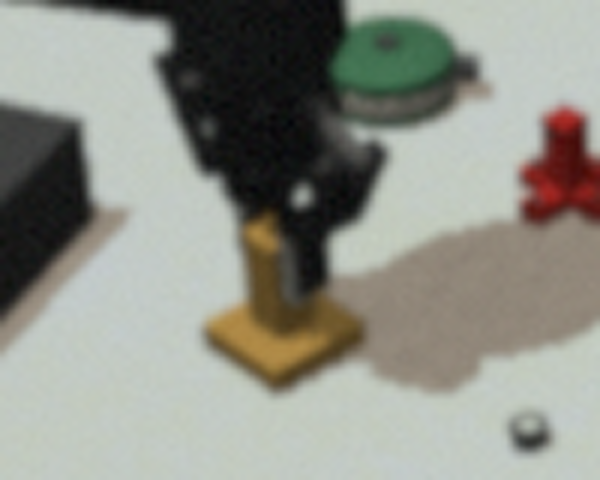

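The brass stem is between the pads and the wrist carries its weight. Lifting.

```bash
python3 -m crank '[0,-0.02,0,0,1, 0,-0.05,0,0,1, 0,-0.08,0,0,1, 0,-0.11,0,0,1, 0,-0.12,0,0,1]';python3 go.py .56 .04 .15 -25 .49 -.12 .15 -22 .3884 -.2938 .14 -21
```

```text
time_s: 12.07
ee_pos: [0.6381, 0.2135, 0.1589]
tool_rot: [-1.567, -0.002, -0.454]
ft_force: [2.3, 0.3, -4.6]
finger_gap: 0.25
shift [ 0.0059  0.0089 -0.1902] turn -1.0 rows 4.57
shift [ 0.0042 -0.     -0.1746] turn -3.0 rows 4.19
shift [-0.0291  0.01   -0.1992] turn -1.0 rows 4.83
```

```bash
python3 -m crank '[0.001,0,-0.038,0,1, 0.002,0,-0.076,-0.3,1, 0.004,0,-0.114,-0.6,1, 0.005,0,-0.152,-1,1, 0.006,0,-0.19,-1,1]';python3 -m crank '[0.001,0,-0.035,-0.5,1, 0.002,0,-0.07,-1,1, 0.003,0,-0.105,-2,1, 0.004,0,-0.14,-3,1, 0.004,0,-0.175,-3,1]';python3 go.py .389 -.2938 .13 -21
```

```text
time_s: 12.48
ee_pos: [0.5566, 0.0373, 0.1532]
tool_rot: [-1.573, 0.004, -0.436]
ft_force: [1.5, -0.4, -5.1]
finger_gap: 0.245
time_s: 12.9
ee_pos: [0.4865, -0.1223, 0.1537]
tool_rot: [-1.571, 0.004, -0.384]
ft_force: [-0.4, -0.5, -4.6]
finger_gap: 0.246
shift [-0.0263  0.0237 -0.1955] turn -0.98 rows 4.76
```

```bash
python3 -m crank '[-0.005,0.004,-0.04,0,1, -0.01,0.008,-0.08,-0.3,1, -0.016,0.014,-0.12,-0.6,1, -0.021,0.018,-0.16,-1,1, -0.026,0.022,-0.194,-1,1]';python3 -m crank '[0,0,0,0,1, 0,0.02,0,0,1, 0,0.04,0,0,1, 0,0.06,0,0,1, 0,0.065,0,0,1]';python3 -m crank '[0,0,0,0,1, 0,0,0,0,1, 0,0,0,0,1, 0,0,0,0,1, 0,0,0,0,1]';python3 go.py .389 -.2938 .038 -21
python3 - <<'E'
from h import *
for n,b in (("top",(190,270,370,470)),("side",(120,190,310,410))):
    p,d=read_camera(n);c=p[b[0]:b[1],b[2]:b[3],::-1];cv2.imwrite(f"pics/q1{n}.png",cv2.resize(c,None,fx=6,fy=6,interpolation=cv2.INTER_CUBIC))
E
```

```text
time_s: 13.32
ee_pos: [0.3888, -0.2927, 0.1315]
tool_rot: [-1.57, 0.004, -0.368]
ft_force: [0.6, -1.3, -4.4]
finger_gap: 0.247
time_s: 13.73
ee_pos: [0.3891, -0.2891, 0.0646]
tool_rot: [-1.568, 0.008, -0.367]
ft_force: [-0.4, 0.3, -5.2]
finger_gap: 0.249
time_s: 14.15
ee_pos: [0.3927, -0.2919, 0.0693]
tool_rot: [-1.571, -0.002, -0.367]
ft_force: [0.0, -0.7, -4.0]
finger_gap: 0.246
shift [-0.0028  0.0313 -0.0031] turn -0.04 rows 0.76
```

View pics/q1top.png

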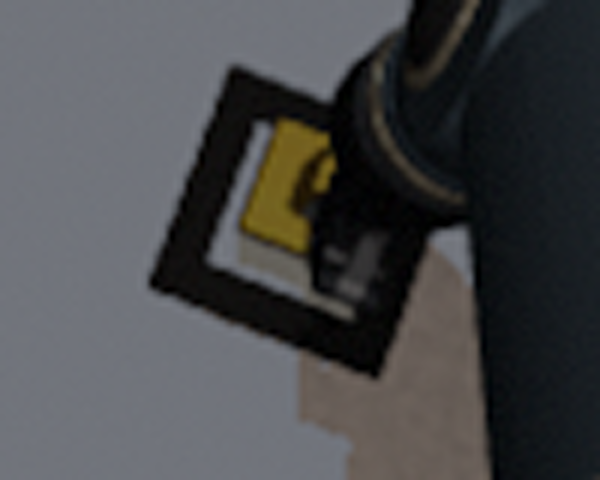

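View pics/q1side.png

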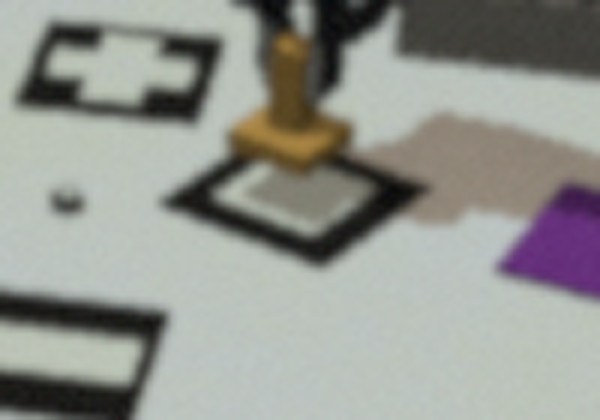

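The square platen hangs about 30 mm up. In the top view its edges run parallel to the outline, with the plate near (290,185). I'll apply the small shift and lower it.

```bash
python3 -m crank '[-0.002,0.006,-0.003,0,1, -0.002,0.012,-0.003,0,1, -0.002,0.018,-0.003,0,1, -0.002,0.023,-0.003,0,1, -0.002,0.026,-0.003,0,1]';python3 -m crank '[0,0,0,0,1, 0,0,0,0,1, 0,0.001,0,0,1, 0,0.001,0,0,1, 0,0.002,0,0,1]';python3 go.py .389 -.2938 .038 -21
```

```text
time_s: 14.67
ee_pos: [0.3887, -0.2933, 0.0412]
tool_rot: [-1.57, 0.002, -0.367]
ft_force: [-0.0, 0.1, -5.0]
finger_gap: 0.243
time_s: 15.08
ee_pos: [0.3894, -0.2938, 0.0406]
tool_rot: [-1.571, -0.001, -0.367]
ft_force: [-1.1, -1.3, -4.5]
finger_gap: 0.244
shift [-0.0004  0.0026 -0.0001] turn -0.04 rows 0.06
```

```bash
python3 -m crank '[0,0.0005,0,0,1, 0,0.001,0,0,1, 0,0.0015,0,0,1, 0,0.002,0,0,1, 0,0.002,0,0,1]'
python3 - <<'E'
from h import *
p,d=read_camera("side");cv2.imwrite("pics/q2.png",cv2.resize(p[125:185,320:400,::-1],None,fx=8,fy=8,interpolation=cv2.INTER_CUBIC))
E
```

```text
time_s: 15.5
ee_pos: [0.3891, -0.2937, 0.0382]
tool_rot: [-1.571, 0.0, -0.367]
ft_force: [-0.0, 0.4, -5.3]
finger_gap: 0.252
```

View pics/q2.png

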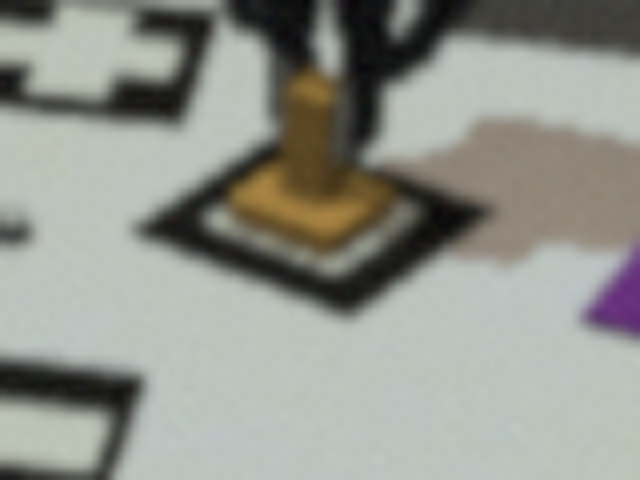

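```bash
python3 -m crank '[0,0.0005,0,0,1, 0,0.001,0,0,1, 0,0.0013,0,0,1, 0,0.0013,0,0,1, 0,0.0013,0,0,1]'
```

```text
time_s: 15.97
ee_pos: [0.3893, -0.2938, 0.0376]
tool_rot: [-1.571, -0.0, -0.367]
ft_force: [-1.9, 2.1, 4.9]
finger_gap: 0.245
```

Contact: +4.9 N. Release, then go up.

```bash
python3 -m crank '[0,0,0,0,0, 0,0,0,0,-1, 0,0,0,0,-1, 0,0,0,0,-1, 0,0,0,0,-1]';python3 -m crank '[0,-0.01,0,0,-1, 0,-0.04,0,0,-1, 0,-0.07,0,0,-1, 0,-0.1,0,0,-1, 0,-0.12,0,0,-1]';python3 go.py .5 -.13 .16 0 .54 .06 .16 17 .54 .25 .16 33 .5205 .4117 .14 37.6
```

```text
time_s: 16.38
ee_pos: [0.3893, -0.2938, 0.037]
tool_rot: [-1.571, -0.0, -0.367]
ft_force: [0.6, -0.3, -0.2]
finger_gap: 0.937
time_s: 16.8
ee_pos: [0.3902, -0.294, 0.1604]
tool_rot: [-1.572, -0.004, -0.367]
ft_force: [1.3, -0.2, -0.1]
finger_gap: 1.002
shift [0.0436 0.0004 0.1925] turn -21.03 rows 4.73
shift [ 0.04 -0.    0.19] turn -17.0 rows 4.66
shift [ 0.0556 -0.      0.1817] turn -16.0 rows 4.56
shift [0.0717 0.02   0.1462] turn -4.6 rows 3.94
```

```bash
python3 -m crank '[0.008,0,0.038,-4,-1, 0.016,0,0.076,-8,-1, 0.025,0,0.115,-12,-1, 0.034,0,0.154,-16,-1, 0.043,0,0.192,-21,-1]';python3 -m crank '[0.008,0,0.038,-3.5,-1, 0.016,0,0.076,-7,-1, 0.024,0,0.114,-11,-1, 0.032,0,0.152,-14,-1, 0.04,0,0.19,-17,-1]';python3 go.py .54 .25 .16 33 .5205 .4117 .14 37.6
```

```text
time_s: 17.22
ee_pos: [0.4991, -0.1282, 0.1581]
tool_rot: [-1.572, -0.001, 0.003]
ft_force: [0.5, -0.2, 0.2]
finger_gap: 1.0
time_s: 17.63
ee_pos: [0.5385, 0.0618, 0.1578]
tool_rot: [-1.571, -0.001, 0.298]
ft_force: [0.7, -1.1, -0.5]
finger_gap: 1.002
shift [ 0.0568 -0.0022  0.1794] turn -15.9 rows 4.51
shift [0.0717 0.02   0.1462] turn -4.6 rows 3.94
```

```bash
python3 -m crank '[0.011,0,0.036,-3,-1, 0.022,0,0.072,-6,-1, 0.033,0,0.108,-9,-1, 0.045,0,0.144,-12,-1, 0.057,0,0.179,-16,-1]';python3 -m crank '[0.014,0.004,0.029,-1,-1, 0.028,0.008,0.058,-2,-1, 0.043,0.012,0.087,-3,-1, 0.058,0.016,0.117,-4,-1, 0.072,0.02,0.146,-4.6,-1]'; python3 -m crank '[0,0,0,0,-1, 0,0,0,0,-1, 0,0,0,0,-1, 0,0,0,0,-1, 0,0,0,0,-1]';python3 go.py .5203 .4117 .036 37.6
python3 - <<'E'
from h import *
p,d=read_camera("top");c=p[105:285,340:500,::-1];cv2.imwrite("pics/q3.png",cv2.resize(c,None,fx=3.3,fy=3.3,interpolation=cv2.INTER_CUBIC));np.savez("t3.npz",p=p,d=d)
E
```

```text
time_s: 18.05
ee_pos: [0.5404, 0.2497, 0.1579]
tool_rot: [-1.571, -0.001, 0.578]
ft_force: [1.0, -0.8, 0.6]
finger_gap: 1.0
time_s: 18.47
ee_pos: [0.5215, 0.4111, 0.1375]
tool_rot: [-1.571, -0.0, 0.656]
ft_force: [0.4, -0.7, -0.3]
finger_gap: 0.994
time_s: 18.88
ee_pos: [0.5228, 0.4077, 0.1373]
tool_rot: [-1.572, -0.0, 0.653]
ft_force: [0.1, 0.6, 0.4]
finger_gap: 0.995
shift [0.0004 0.1013 0.0047] turn -0.19 rows 2.43
```

View pics/q3.png

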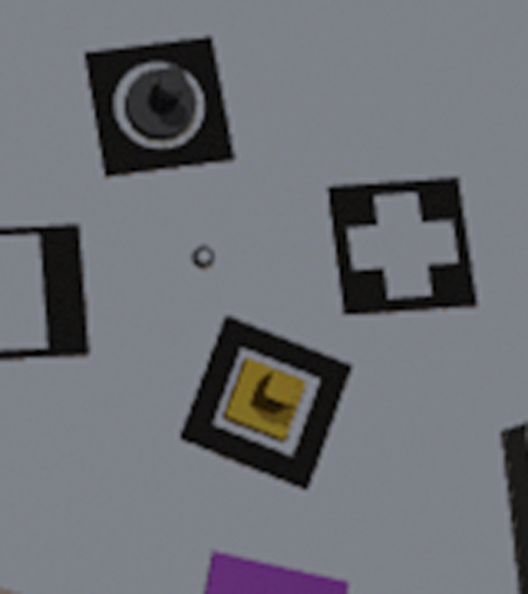

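```bash
python3 - <<'E'
from h import *
z=np.load("t3.npz");p,d=z['p'],z['d'];P=cloud("top",d)
hsv=cv2.cvtColor(p,cv2.COLOR_RGB2HSV);m=cv2.inRange(hsv,(15,90,30),(35,255,255));m[:,:390]=0;m[:,450:]=0;m[:195]=0;m[255:]=0
for a in (.009,.012):
    s=(m>0)&(P[...,2]>a)&(P[...,2]<.022);Q=ray("top",np.argwhere(s)[:,::-1],.018)[:,:2];r=cv2.minAreaRect(Q.astype(np.float32));print(s.sum(),r)
s=(m>0)&(P[...,2]>.062);Q=ray("top",np.argwhere(s)[:,::-1],.069)[:,:2];print(s.sum(),Q.mean(0))
b=(p.max(-1)<45).astype(np.uint8);k=np.zeros_like(b);k[198:254,393:449]=1;b&=k
w=(p.min(-1)>70)
cs,h=cv2.findContours(b,cv2.RETR_CCOMP,cv2.CHAIN_APPROX_NONE)
for c in cs:
    if cv2.contourArea(c)>100: print("mat/hole",cv2.minAreaRect(ray("top",c[:,0],.004)[:,:2].astype(np.float32)))
E
```

```text
240 ((0.38839685916900635, -0.289253294467926), (0.051032982766628265, 0.051941320300102234), 69.03331756591797)
229 ((0.38827621936798096, -0.2896302044391632), (0.049840763211250305, 0.0518854483962059), 69.18743133544922)
79 [ 0.38720973 -0.290383  ]
mat/hole ((0.3885461390018463, -0.29340657591819763), (0.10696371644735336, 0.10653400421142578), 68.95916748046875)
mat/hole ((0.38906988501548767, -0.29386791586875916), (0.07614568620920181, 0.076298289000988), 69.0016098022461)
```

```bash
python3 - <<'E'
from h import *
p=np.load("t3.npz")['p'];S=12
def sq(c,h,th,z):
    a=np.radians(th);R=np.array([[np.cos(a),-np.sin(a)],[np.sin(a),np.cos(a)]])
    q=np.array([[-h,-h],[h,-h],[h,h],[-h,h]])@R.T+c;return np.c_[q,[z]*4]
c=[.3888,-.2937];o=np.array([392,200])
im=cv2.convertScaleAbs(cv2.resize(np.ascontiguousarray(p[200:250,392:452,::-1]),None,fx=S,fy=S,interpolation=cv2.INTER_NEAREST),alpha=1.8)
for h,z,col in ((.055,.004,(0,255,255)),(.034,.004,(0,255,255)),(.026,.018,(0,255,0)),(.011,.069,(255,0,255)),(.026,.004,(255,0,0))):
    q=proj("top",sq(c,h,69,z));cv2.polylines(im,[((q-o+.5)*S).astype(int)],True,col,1)
cv2.imwrite("pics/ov_sq.png",im)
E
```

```text
(no output)
```

View pics/ov_sq.png

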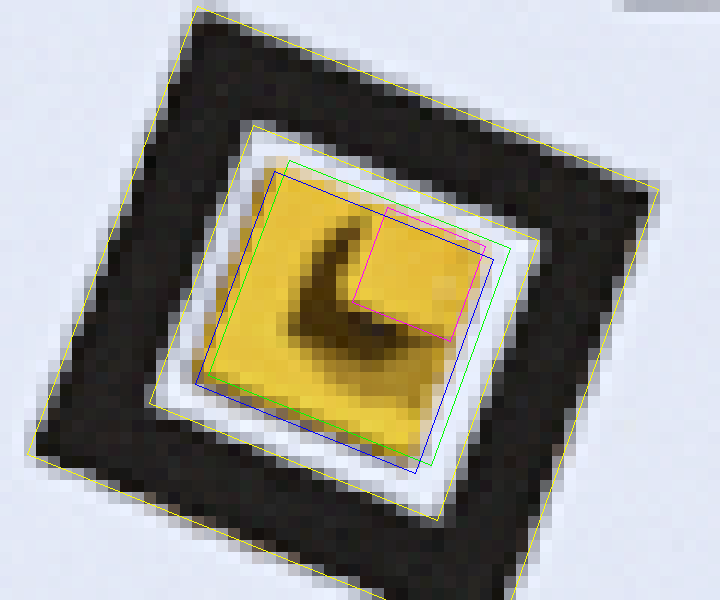

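The overlay puts the square platen 2–4 mm off centre in +y. It is parallel to the outline and well inside it. On to the bending support.

```bash
python3 -m crank '[0,0.025,0.004,0,-1, 0,0.05,0.004,0,-1, 0,0.075,0.004,0,-1, 0,0.095,0.004,0,-1, 0,0.101,0.004,0,-1]';python3 -m crank '[0,0,0,0,-1, 0,0,0,0,-1, 0,0,0,0,-1, 0,0,0,0,-1, 0,0,0,0,-1]';python3 -m crank '[0,0,0,0,-1, 0,0,0,0,-1, 0,0,0,0,-1, 0,0,0,0,-1, 0,0,0,0,-1]';python3 go.py .5203 .4117 .036 37.6
```

```text
time_s: 19.35
ee_pos: [0.5184, 0.4098, 0.0327]
tool_rot: [-1.572, 0.006, 0.654]
ft_force: [-0.1, -0.7, 0.2]
finger_gap: 1.002
time_s: 19.77
ee_pos: [0.5199, 0.4133, 0.0374]
tool_rot: [-1.571, -0.002, 0.655]
ft_force: [0.1, 0.0, 0.5]
finger_gap: 1.004
time_s: 20.18
ee_pos: [0.5193, 0.4127, 0.036]
tool_rot: [-1.571, -0.0, 0.656]
ft_force: [-0.6, -0.4, -0.3]
finger_gap: 1.0
shift [ 0.0002  0.     -0.0014] turn -0.04 rows 0.03
```

```bash
python3 -m crank '[0,0,-0.0015,0,-0.5, 0,0,-0.0015,0,0, 0,0,-0.0015,0,1, 0,0,-0.0015,0,1, 0,0,-0.0015,0,1]';python3 -m crank '[0,0,0,0,1, 0,0,0,0,1, 0,0,0,0,1, 0,0,0,0,1, 0,-0.002,0,0,1]';python3 go.py .5203 .4117 .17 37.6;python3 -m crank '[0,-0.02,0,0,1, 0,-0.05,0,0,1, 0,-0.08,0,0,1, 0,-0.11,0,0,1, 0,-0.13,0,0,1]'; python3 go.py .57 .23 .17 57 .55 .05 .16 76 .475 -.0913 .13 94.77
```

```text
time_s: 20.6
ee_pos: [0.5208, 0.4121, 0.0363]
tool_rot: [-1.571, -0.002, 0.656]
ft_force: [0.5, 0.7, 1.4]
finger_gap: 0.299
time_s: 21.02
ee_pos: [0.5195, 0.4108, 0.0372]
tool_rot: [-1.571, 0.002, 0.655]
ft_force: [-0.3, -0.2, -3.2]
finger_gap: 0.249
shift [ 0.0012 -0.1328  0.0003] turn -0.05 rows 3.18
time_s: 21.43
ee_pos: [0.5194, 0.411, 0.1694]
tool_rot: [-1.571, 0.002, 0.656]
ft_force: [0.7, 1.3, -4.2]
finger_gap: 0.251
shift [-0.0703 -0.0006 -0.1743] turn -19.43 rows 4.51
shift [-0.1619  0.01   -0.0813] turn -19.0 rows 4.35
shift [-0.1552  0.03    0.0386] turn -18.77 rows 3.9
```

```bash
python3 -m crank '[-0.014,0,-0.035,-4,1, -0.028,0,-0.07,-8,1, -0.042,0,-0.105,-12,1, -0.056,0,-0.14,-16,1, -0.07,0,-0.174,-19.4,1]';python3 -m crank '[-0.032,0.002,-0.016,-4,1, -0.064,0.004,-0.032,-8,1, -0.096,0.006,-0.048,-12,1, -0.129,0.008,-0.065,-16,1, -0.162,0.01,-0.081,-19,1]'; python3 go.py  .475 -.0913 .13 94.77
```

```text
time_s: 21.85
ee_pos: [0.5693, 0.2277, 0.1663]
tool_rot: [-1.569, 0.005, 0.997]
ft_force: [0.7, -0.4, -3.8]
finger_gap: 0.249
time_s: 22.27
ee_pos: [0.5479, 0.0486, 0.1564]
tool_rot: [-1.567, 0.002, 1.329]
ft_force: [1.1, 0.5, -3.7]
finger_gap: 0.247
shift [-0.1532  0.0264  0.0373] turn -18.62 rows 3.84
```

```bash
python3 -m crank '[-0.032,0.005,0.008,-4,1, -0.064,0.01,0.016,-8,1, -0.096,0.016,0.024,-12,1, -0.126,0.021,0.031,-16,1, -0.153,0.026,0.037,-18.6,1]';python3 -m crank '[0,0.01,0,0,1, 0,0.03,0,0,1, 0,0.05,0,0,1, 0,0.065,0,0,1, 0,0.07,0,0,1]'; python3 -m crank '[0,0,0,0,1, 0,0,0,0,1, 0,0,0,0,1, 0,0,0,0,1, 0,0,0,0,1]';python3 -m crank '[0,0,0,0,1, 0,0,0,0,1, 0,0,0,0,1, 0,0,0,0,1, 0,0,0,0,1]';python3 go.py .475 -.0913 .04 94.77
python3 - <<'E'
from h import *
for n,b in (("top",(155,235,300,400)),("side",(140,210,270,370))):
    p,d=read_camera(n);c=p[b[0]:b[1],b[2]:b[3],::-1];cv2.imwrite(f"pics/b1{n}.png",cv2.resize(c,None,fx=6,fy=6,interpolation=cv2.INTER_CUBIC))
E
```

```text
time_s: 22.68
ee_pos: [0.4737, -0.0905, 0.1304]
tool_rot: [-1.565, 0.0, 1.652]
ft_force: [0.1, -0.4, -3.2]
finger_gap: 0.247
time_s: 23.1
ee_pos: [0.4739, -0.0886, 0.0591]
tool_rot: [-1.563, -0.001, 1.65]
ft_force: [-0.7, 0.3, -3.2]
finger_gap: 0.246
time_s: 23.52
ee_pos: [0.4778, -0.0886, 0.0627]
tool_rot: [-1.572, 0.001, 1.65]
ft_force: [0.2, -0.3, -3.2]
finger_gap: 0.244
time_s: 23.93
ee_pos: [0.4773, -0.0885, 0.062]
tool_rot: [-1.571, 0.0, 1.65]
ft_force: [-0.9, -0.2, -3.9]
finger_gap: 0.245
shift [-0.0026  0.022   0.0025] turn -0.21 rows 0.54
```

View pics/b1top.png

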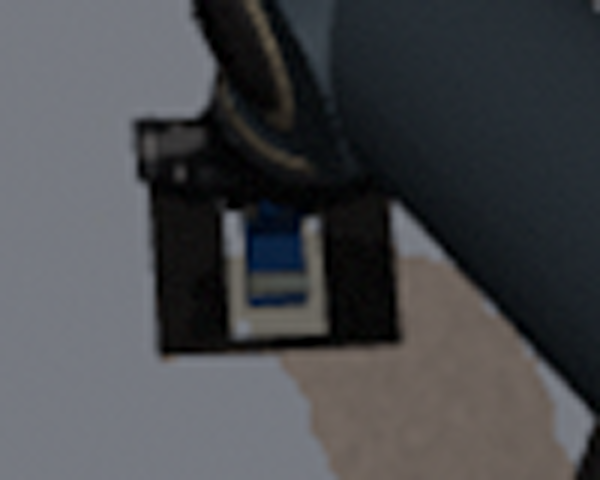

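View pics/b1side.png

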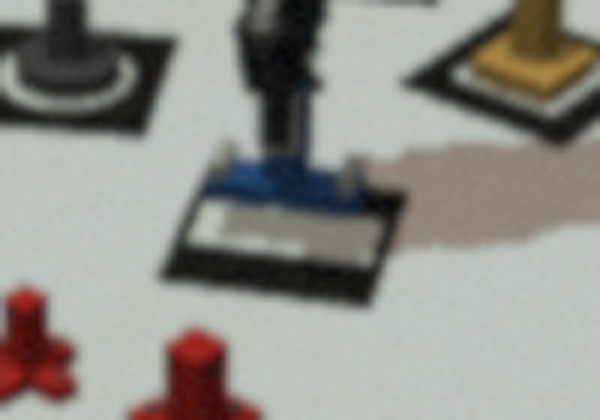

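The bar hangs parallel over its outline, at top crop (277,265). I'll correct about 3 mm and lower it.

```bash
python3 -m crank '[-0.002,0.005,0.002,0,1, -0.003,0.01,0.002,0,1, -0.003,0.014,0.002,0,1, -0.003,0.018,0.002,0,1, -0.003,0.02,0.002,0,1]';python3 -m crank '[0,0,0,0,1, 0,0,0,0,1, 0,0,0,0,1, 0,0.0005,0,0,1, 0,0.001,0,0,1]';python3 go.py .475 -.0913 .04 94.77
python3 - <<'E'
from h import *
for n,b in (("top",(155,235,300,400)),("side",(140,210,270,370))):
    p,d=read_camera(n);c=p[b[0]:b[1],b[2]:b[3],::-1];cv2.imwrite(f"pics/b2{n}.png",cv2.resize(c,None,fx=6,fy=6,interpolation=cv2.INTER_CUBIC))
E
```

```text
time_s: 24.45
ee_pos: [0.4752, -0.0916, 0.0412]
tool_rot: [-1.57, -0.0, 1.65]
ft_force: [0.2, -0.6, -4.7]
finger_gap: 0.249
time_s: 24.87
ee_pos: [0.4757, -0.0917, 0.0412]
tool_rot: [-1.571, 0.0, 1.65]
ft_force: [-0.3, -0.3, -3.2]
finger_gap: 0.243
shift [0.0004 0.0012 0.0007] turn -0.22 rows 0.03
```

View pics/b2side.png

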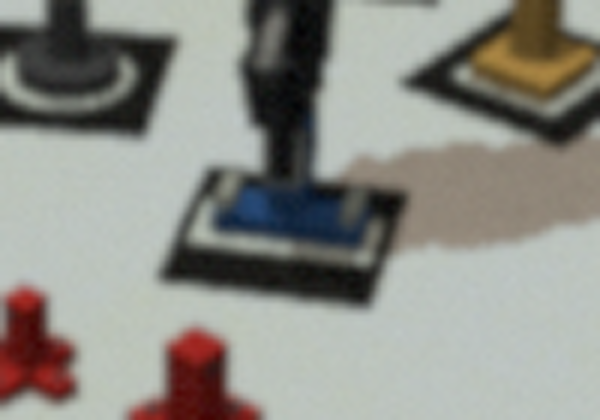

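View pics/b2top.png

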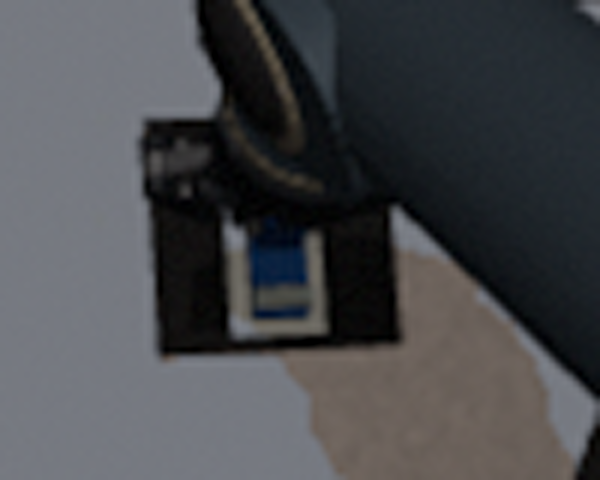

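```bash
python3 -m crank '[0,0.0005,0,0,1, 0,0.001,0,0,1, 0,0.0015,0,0,1, 0,0.0015,0,0,1, 0,0.0015,0,0,1]'
```

```text
time_s: 25.38
ee_pos: [0.4757, -0.0916, 0.0405]
tool_rot: [-1.571, 0.001, 1.65]
ft_force: [-3.2, -0.1, 6.9]
finger_gap: 0.247
```

Contact: +6.9 N. Release and retreat.

```bash
python3 -m crank '[0,0,0,0,0, 0,0,0,0,-1, 0,0,0,0,-1, 0,0,0,0,-1, 0,0,0,0,-1]';python3 -m crank '[0,-0.01,0,0,-1, 0,-0.04,0,0,-1, 0,-0.07,0,0,-1, 0,-0.1,0,0,-1, 0,-0.12,0,0,-1]';python3 go.py  .458 .1012 .15 64
```

```text
time_s: 25.8
ee_pos: [0.4756, -0.0917, 0.0395]
tool_rot: [-1.571, -0.0, 1.65]
ft_force: [0.8, -0.0, -0.7]
finger_gap: 0.936
time_s: 26.22
ee_pos: [0.4765, -0.0911, 0.1626]
tool_rot: [-1.574, 0.001, 1.651]
ft_force: [0.7, -1.0, -0.4]
finger_gap: 1.005
shift [0.1931 0.0126 0.0031] turn 30.6 rows 4.64
```

```bash
python3 -m crank '[0.038,0.002,0,6,-1, 0.076,0.004,0,12,-1, 0.115,0.006,0.001,18,-1, 0.154,0.01,0.002,24,-1, 0.193,0.012,0.003,30.6,-1]'; python3 -m crank '[0,0,0,0,-1, 0,0,0,0,-1, 0,0,0,0,-1, 0,0,0,0,-1, 0,0,0,0,-1]';python3 go.py  .458 .1012 .035 64
python3 - <<'E'
from h import *
p,d=read_camera("top");c=p[105:285,230:500,::-1];cv2.imwrite("pics/b3.png",cv2.resize(c,None,fx=2.9,fy=2.9,interpolation=cv2.INTER_CUBIC));np.savez("t4.npz",p=p,d=d)
E
```

```text
time_s: 26.63
ee_pos: [0.4569, 0.1005, 0.1482]
tool_rot: [-1.572, -0.0, 1.116]
ft_force: [0.9, 0.3, 0.1]
finger_gap: 0.998
time_s: 27.05
ee_pos: [0.4578, 0.0971, 0.1476]
tool_rot: [-1.571, 0.001, 1.119]
ft_force: [0.7, 0.5, 0.1]
finger_gap: 1.003
shift [0.0038 0.1126 0.0016] turn 0.09 rows 2.7
```

View pics/b3.png

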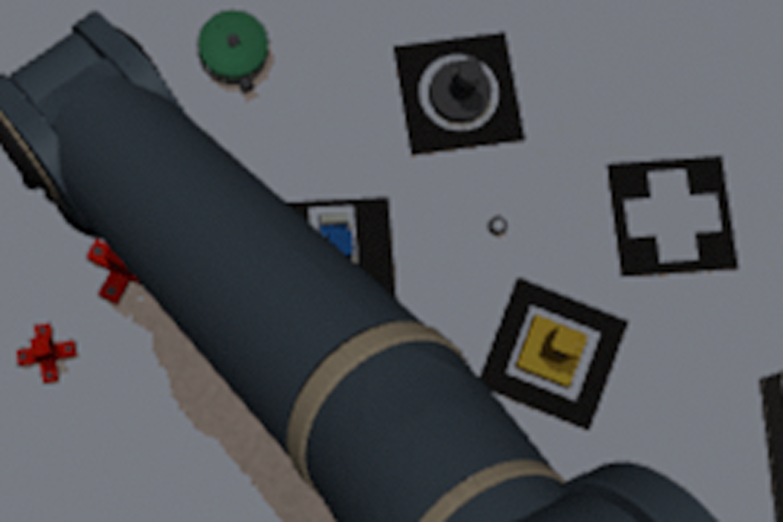

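```bash
python3 -m crank '[0.003,0.02,0.001,0,-1, 0.004,0.05,0.001,0,-1, 0.004,0.08,0.001,0,-1, 0.004,0.105,0.001,0,-1, 0.004,0.112,0.001,0,-1]';python3 -m crank '[0,0,0,0,-1, 0,0,0,0,-1, 0,0,0,0,-1, 0,0,0,0,-1, 0,0,0,0,-1]';python3 -m crank '[0,0,0,0,-1, 0,0,0,0,-1, 0,0,0,0,-1, 0,0,0,0,-1, 0,0,0,0,-1]';python3 go.py .458 .1012 .035 64
python3 - <<'E'
from h import *
p,d=read_camera("side");cv2.imwrite("pics/x1.png",cv2.resize(p[160:260,250:360,::-1],None,fx=6,fy=6,interpolation=cv2.INTER_CUBIC))
E
```

```text
time_s: 27.52
ee_pos: [0.4562, 0.1008, 0.0325]
tool_rot: [-1.566, 0.004, 1.12]
ft_force: [-0.2, 0.1, 0.0]
finger_gap: 1.0
time_s: 27.93
ee_pos: [0.4592, 0.1029, 0.0368]
tool_rot: [-1.573, -0.001, 1.121]
ft_force: [-0.3, -0.1, 0.3]
finger_gap: 1.0
time_s: 28.35
ee_pos: [0.4583, 0.1028, 0.0356]
tool_rot: [-1.571, 0.0, 1.121]
ft_force: [0.5, 1.2, -0.3]
finger_gap: 1.001
shift [-0.0016  0.0006 -0.0004] turn 0.26 rows 0.04
```

View pics/x1.png

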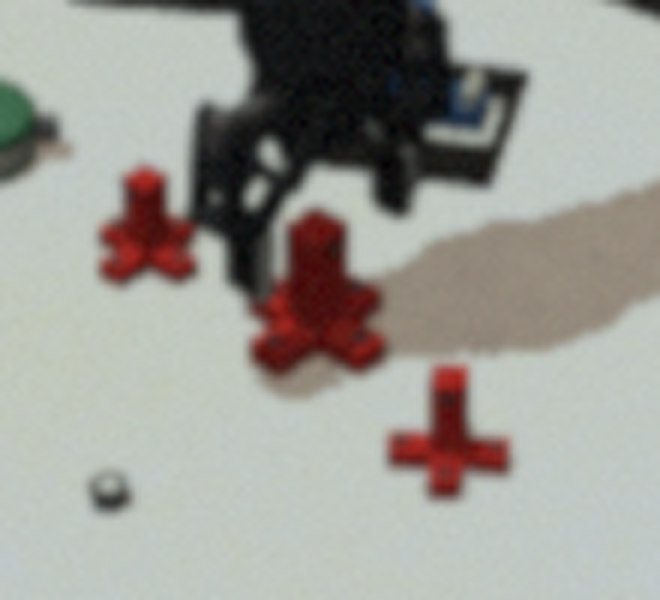

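The largest cross's stem, at (317,255), is between the fingers at (250,270) and (392,190). The smaller crosses at (147,230) and (448,435) are clear. Closing.

```bash
python3 -m crank '[-0.001,0,0,0,-0.5, -0.001,0,0,0,0, -0.001,0,0,0,1, -0.001,0,0,0,1, -0.001,0,0,0,1]';python3 -m crank '[0,0,0,0,1, 0,0,0,0,1, 0,0,0,0,1, 0,0,0,0,1, 0,-0.002,0,0,1]';python3 -m crank '[0,-0.02,0,0,1, 0,-0.05,0,0,1, 0,-0.08,0,0,1, 0,-0.11,0,0,1, 0,-0.13,0,0,1]'; python3 go.py .53 -.06 .17 44 .56 -.24 .16 24 .522 -.409 .13 5.64
```

```text
time_s: 28.82
ee_pos: [0.4583, 0.1024, 0.0357]
tool_rot: [-1.571, -0.001, 1.122]
ft_force: [2.7, 1.8, 0.5]
finger_gap: 0.301
time_s: 29.23
ee_pos: [0.4571, 0.1013, 0.0371]
tool_rot: [-1.57, 0.002, 1.122]
ft_force: [-1.1, -0.4, -4.8]
finger_gap: 0.249
time_s: 29.65
ee_pos: [0.4568, 0.101, 0.1688]
tool_rot: [-1.57, 0.002, 1.121]
ft_force: [-0.2, 0.7, -4.2]
finger_gap: 0.248
shift [-0.1132 -0.0012 -0.1359] turn 20.23 rows 4.24
shift [-0.1035  0.01   -0.1503] turn 20.0 rows 4.38
shift [-0.1035  0.03   -0.1389] turn 18.36 rows 4.22
```

```bash
python3 -m crank '[-0.022,0,-0.027,4,1, -0.045,0,-0.054,8,1, -0.068,0,-0.082,12,1, -0.091,0,-0.109,16,1, -0.113,0,-0.136,20.2,1]';python3 -m crank '[-0.021,0,-0.03,4,1, -0.042,0,-0.06,8,1, -0.063,0,-0.09,12,1, -0.083,0,-0.12,16,1, -0.103,0.005,-0.15,20,1]'; python3 go.py .523 -.409 .13 5.64
```

```text
time_s: 30.07
ee_pos: [0.5292, -0.0619, 0.1662]
tool_rot: [-1.568, 0.005, 0.764]
ft_force: [-0.2, 0.7, -3.2]
finger_gap: 0.247
time_s: 30.48
ee_pos: [0.5596, -0.2407, 0.1616]
tool_rot: [-1.569, 0.004, 0.415]
ft_force: [0.1, -0.5, -3.3]
finger_gap: 0.243
shift [-0.1014  0.0316 -0.1392] turn 18.16 rows 4.2
```

```bash
python3 -m crank '[-0.02,0.006,-0.028,4,1, -0.04,0.012,-0.056,8,1, -0.061,0.018,-0.084,12,1, -0.082,0.025,-0.112,16,1, -0.101,0.031,-0.139,18.2,1]';python3 -m crank '[0,0.01,0,0,1, 0,0.03,0,0,1, 0,0.05,0,0,1, 0,0.06,0,0,1, 0,0.065,0,0,1]'; python3 -m crank '[0,0,0,0,1, 0,0,0,0,1, 0,0,0,0,1, 0,0,0,0,1, 0,0,0,0,1]';python3 -m crank '[0,0,0,0,1, 0,0,0,0,1, 0,0,0,0,1, 0,0,0,0,1, 0,0,0,0,1]';python3 go.py .523 -.409 .04 5.64
python3 - <<'E'
from h import *
for n,b in (("top",(140,220,410,510)),("side",(95,165,280,380))):
    p,d=read_camera(n);c=p[b[0]:b[1],b[2]:b[3],::-1];cv2.imwrite(f"pics/x2{n}.png",cv2.resize(c,None,fx=6,fy=6,interpolation=cv2.INTER_CUBIC))
E
```

```text
time_s: 30.9
ee_pos: [0.5222, -0.4081, 0.1291]
tool_rot: [-1.568, 0.006, 0.098]
ft_force: [1.0, 0.2, -4.1]
finger_gap: 0.244
time_s: 31.32
ee_pos: [0.5231, -0.4052, 0.0632]
tool_rot: [-1.566, 0.006, 0.102]
ft_force: [-0.4, -1.3, -4.4]
finger_gap: 0.248
time_s: 31.73
ee_pos: [0.5265, -0.4068, 0.0677]
tool_rot: [-1.572, -0.001, 0.102]
ft_force: [-0.1, 0.1, -3.2]
finger_gap: 0.247
time_s: 32.15
ee_pos: [0.526, -0.4065, 0.0666]
tool_rot: [-1.571, 0.0, 0.102]
ft_force: [-0.6, 0.8, -4.3]
finger_gap: 0.245
shift [-0.0032  0.0266 -0.0022] turn 0.22 rows 0.65
```

View pics/x2top.png

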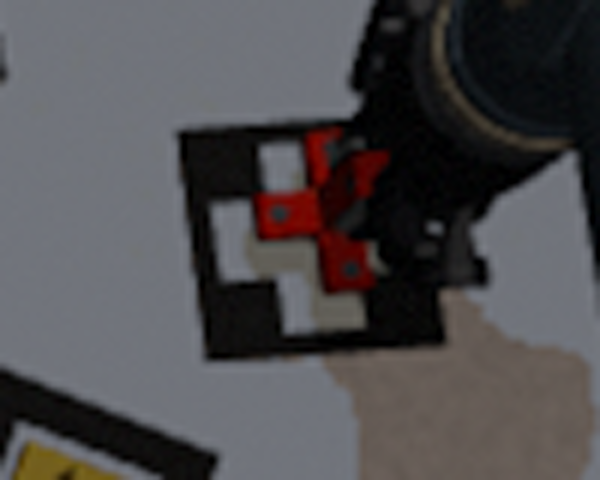

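View pics/x2side.png

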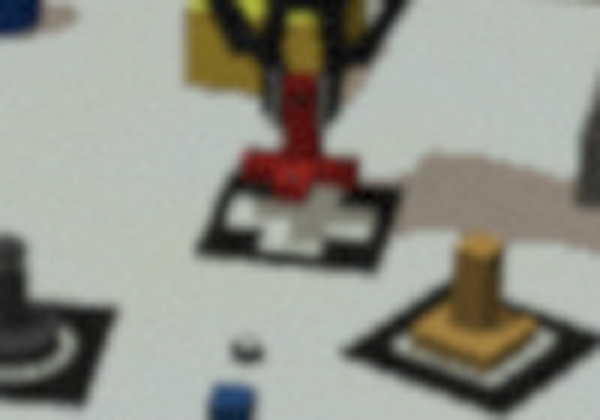

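The cross hangs parallel over its outline, about 27 mm up, at top crop (320,225). Correct and lower.

```bash
python3 -m crank '[-0.003,0.006,-0.002,0.2,1, -0.003,0.012,-0.002,0.2,1, -0.003,0.017,-0.002,0.2,1, -0.003,0.022,-0.002,0.2,1, -0.003,0.024,-0.002,0.2,1]';python3 -m crank '[0,0,0,0,1, 0,0,0,0,1, 0,0,0,0,1, 0,0.001,0,0,1, 0,0.001,0,0,1]';python3 go.py .523 -.409 .04 5.64
python3 - <<'E'
from h import *
for n,b in (("top",(140,220,410,510)),("side",(95,165,280,380))):
    p,d=read_camera(n);c=p[b[0]:b[1],b[2]:b[3],::-1];cv2.imwrite(f"pics/x3{n}.png",cv2.resize(c,None,fx=6,fy=6,interpolation=cv2.INTER_CUBIC))
E
```

```text
time_s: 32.67
ee_pos: [0.5226, -0.4083, 0.0412]
tool_rot: [-1.569, 0.001, 0.099]
ft_force: [-0.5, -0.3, -3.6]
finger_gap: 0.244
time_s: 33.08
ee_pos: [0.5234, -0.4088, 0.0418]
tool_rot: [-1.571, -0.0, 0.099]
ft_force: [-0.4, 0.3, -3.1]
finger_gap: 0.245
shift [-0.0004  0.0018 -0.0002] turn 0.02 rows 0.04
```

View pics/x3top.png

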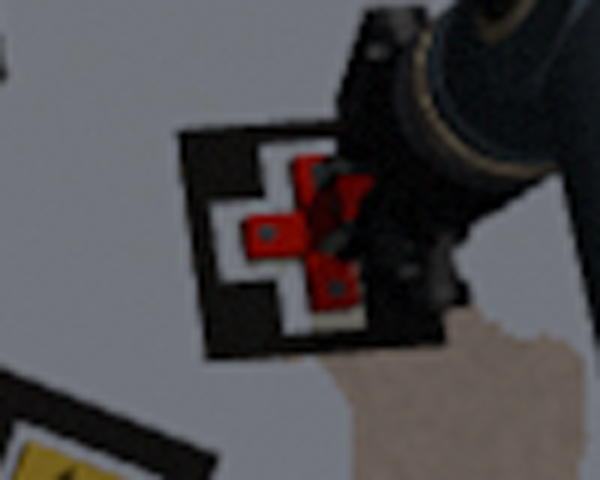

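View pics/x3side.png

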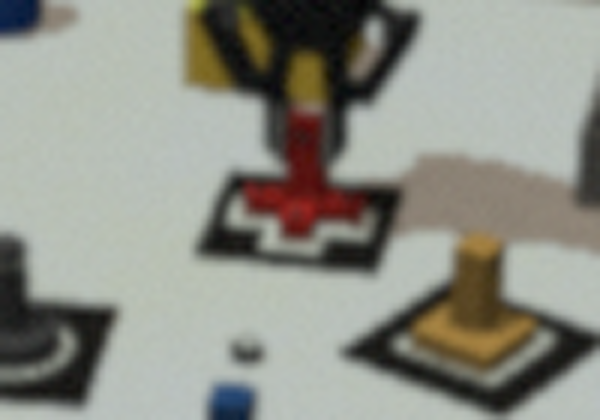

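```bash
python3 -m crank '[0,0.0005,0,0,1, 0,0.001,0,0,1, 0,0.0015,0,0,1, 0,0.0018,0,0,1, 0,0.002,0,0,1]'
```

```text
time_s: 33.6
ee_pos: [0.5232, -0.4088, 0.0401]
tool_rot: [-1.571, 0.0, 0.099]
ft_force: [-2.0, 0.6, 0.8]
finger_gap: 0.247
```

```bash
python3 -m crank '[0,0.0002,0,0,1, 0,0.0004,0,0,1, 0,0.0005,0,0,1, 0,0.0005,0,0,1, 0,0.0005,0,0,1]'
```

```text
time_s: 34.02
ee_pos: [0.5233, -0.4088, 0.0401]
tool_rot: [-1.571, 0.0, 0.099]
ft_force: [-3.3, 0.9, 5.8]
finger_gap: 0.246
```

Contact: +5.8 N. Release, go up, and move clear so the cameras can see everything.

```bash
python3 -m crank '[0,0,0,0,0, 0,0,0,0,-1, 0,0,0,0,-1, 0,0,0,0,-1, 0,0,0,0,-1]';python3 -m crank '[0,-0.01,0,0,-1, 0,-0.04,0,0,-1, 0,-0.07,0,0,-1, 0,-0.1,0,0,-1, 0,-0.13,0,0,-1]';python3 go.py  .35 -.52 .22 -30  .17 -.64 .23 -65
```

```text
time_s: 34.43
ee_pos: [0.5234, -0.4088, 0.0391]
tool_rot: [-1.571, -0.0, 0.099]
ft_force: [-0.1, -0.3, -1.1]
finger_gap: 0.934
time_s: 34.85
ee_pos: [0.5233, -0.4086, 0.1713]
tool_rot: [-1.571, -0.001, 0.099]
ft_force: [-0.8, -0.2, 0.1]
finger_gap: 0.999
shift [-0.1835 -0.0487 -0.0937] turn 35.67 rows 5.08
shift [-0.0959 -0.01   -0.1939] turn 35.0 rows 5.19
```

```bash
python3 -m crank '[-0.038,-0.008,-0.019,5,-1, -0.076,-0.02,-0.038,12,-1, -0.11,-0.035,-0.056,19,-1, -0.145,-0.04,-0.075,26,-1, -0.18,-0.045,-0.093,33,-1]';python3 go.py   .17 -.64 .23 -65
```

```text
time_s: 35.27
ee_pos: [0.3523, -0.5201, 0.2164]
tool_rot: [-1.572, -0.003, -0.482]
ft_force: [0.5, -0.7, -0.8]
finger_gap: 1.003
shift [-0.1058 -0.0136 -0.1908] turn 37.36 rows 5.24
```

```bash
python3 -m crank '[-0.02,-0.002,-0.036,7,-1, -0.04,-0.004,-0.072,14,-1, -0.06,-0.007,-0.108,21,-1, -0.08,-0.01,-0.145,28,-1, -0.1,-0.013,-0.18,35,-1]'; python3 -m crank '[0,0,0,0,-1, 0,0,0,0,-1, 0,0,0,0,-1, 0,0,0,0,-1, 0,0,0,0,-1]'
cat > fin.py <<'E'
from h import *
p,d=read_camera("top");np.savez("tf.npz",p=p,d=d);S=10
im0=cv2.resize(p[:,:,::-1],None,fx=S,fy=S,interpolation=cv2.INTER_CUBIC);im0=cv2.convertScaleAbs(im0,alpha=1.8)
def poly(c,q,th,z):
    a=np.radians(th);R=np.array([[np.cos(a),-np.sin(a)],[np.sin(a),np.cos(a)]]);q=np.array(q)@R.T+c;return np.c_[q,[z]*len(q)]
def rect(a,b): return [[-a,-b],[a,-b],[a,b],[-a,b]]
def cr(a,b): return [[a,-b],[a,b],[b,b],[b,a],[-b,a],[-b,b],[-a,b],[-a,-b],[-b,-b],[-b,-a],[b,-a],[b,-b]]
t=np.linspace(0,6.28,60);ci=lambda r:np.c_[r*np.cos(t),r*np.sin(t)]
C=dict(bar=([.4743,-.0915],4.77,rect(.048,.021),rect(.04,.013)),cross=([.5225,-.409],5.64,cr(.044,.018),cr(.036,.01)),square=([.3888,-.2937],69,rect(.034,.034),rect(.026,.026)),round=([.6388,-.2086],0,ci(.038),ci(.03)))
out=[]
for n,(c,th,o,f) in C.items():
    for q,z,col in ((rect(.055,.055) if n!="round" else o,.004,(0,255,255)),(o,.004,(0,255,255)),(f,.018,(0,255,0)),(f,.004,(255,0,0))):
        cv2.polylines(im0,[((proj("top",poly(c,q,th,z))+.5)*S).astype(int)],True,col,1)
    u,v=(proj("top",[c+[.01]])[0]*S).astype(int);out.append(im0[v-290:v+290,u-290:u+290])
for i in (0,2): cv2.imwrite(f"pics/fin{i}.png",cv2.resize(np.hstack(out[i:i+2]),(800,400)))
cv2.imwrite("pics/ftop.png",p[:,:,::-1]);s,_=read_camera("side");cv2.imwrite("pics/fside.png",cv2.resize(s[90:250,210:450,::-1],None,fx=3.3,fy=3.3,interpolation=cv2.INTER_CUBIC))
hsv=cv2.cvtColor(p,cv2.COLOR_RGB2HSV);g=cv2.inRange(hsv,(60,80,20),(90,255,255));ys,xs=np.nonzero(g);print("cell",ray("top",[[xs.mean(),ys.mean()]],.03),len(xs))
E
python3 fin.py
```

```text
time_s: 35.68
ee_pos: [0.1801, -0.6339, 0.2284]
tool_rot: [-1.571, -0.002, -1.094]
ft_force: [0.2, -0.8, -0.3]
finger_gap: 1.002
time_s: 36.1
ee_pos: [0.1839, -0.632, 0.2273]
tool_rot: [-1.57, -0.0, -1.085]
ft_force: [-0.9, 0.2, 1.0]
finger_gap: 0.996
cell [[0.67077385 0.00825837 0.03      ]] 417
```

View pics/fin0.png

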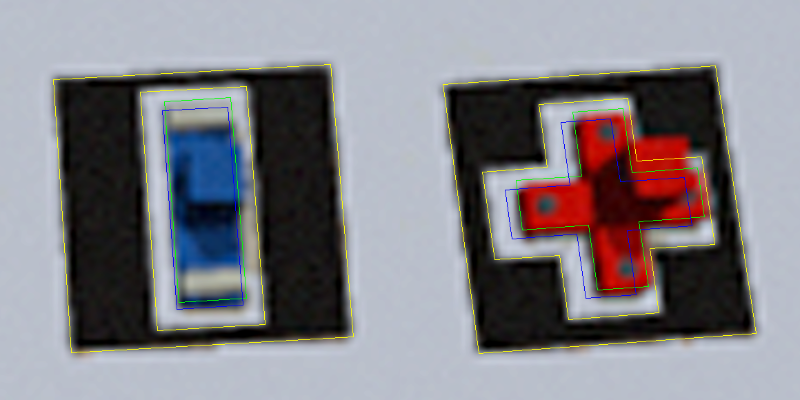

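View pics/fin2.png

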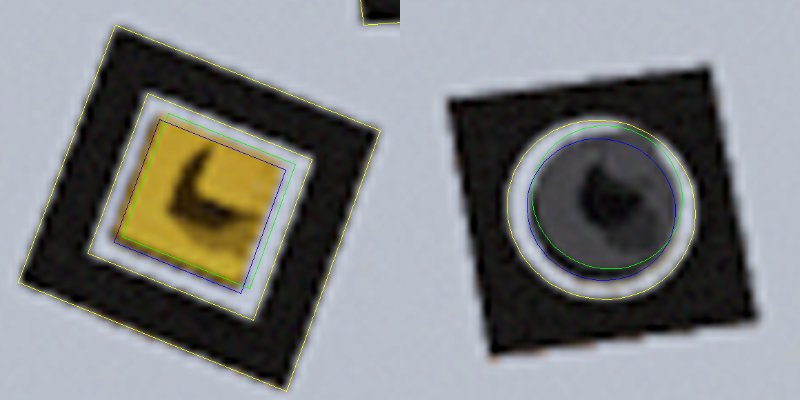

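View pics/fside.png

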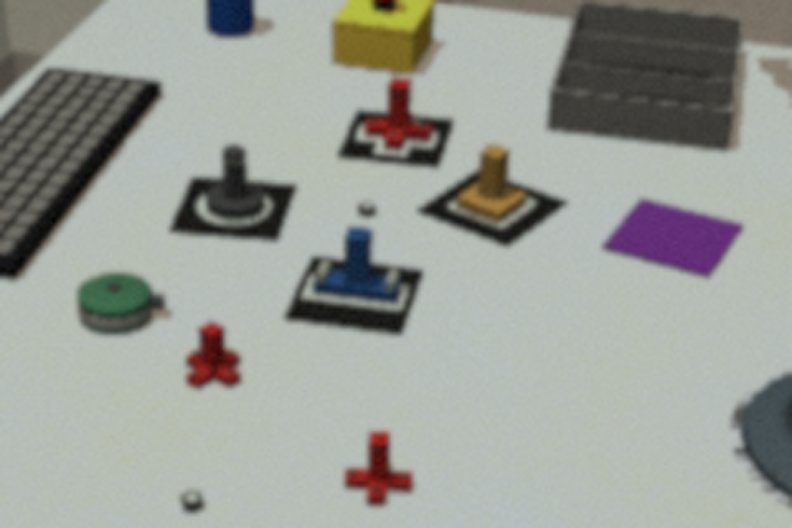

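All four stand upright inside their outlines, within about 1–4 mm of centre. The load cell hasn't moved: (0.6708, 0.0083) now against (0.6709, 0.0083) at the start. Handing in.

```bash
python3 -c "
from rig import *
print(close_job())"
```

```text
the job is handed in; nothing more can be done
None
```

All four fixtures are standing upright on their matching mats, and I handed the job in at about 36 s of the 102 s allowed. I placed them in the order listed: round platen, square platen, bending support, then the largest red cross. I held each until the wrist force showed it resting on the mat (about 4–7 N), then let go.

- **Position:** in the final top and side pictures each fixture lies inside its outline and lines up with it. By the overlay, the cross is about 1 mm off centre. The round platen and bending support are 1–4 mm off, towards the robot. The square platen is 2–4 mm off to the left. The margin is 8 mm.
- **Load cell:** it did not move measurably (under 0.2 mm between the first and last pictures).
- **Disagreement:** the depth-based measurements put the round and square platens 4–5 mm off centre, more than the colour overlays and side view showed. I think pixels from the fixtures' side walls caused that for the round platen. Either figure is inside the 8 mm margin, so I left them where they were.

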